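# Seal and lock the specimen cases

## Task

Put every white specimen case on the bench into a bay of the carrier, one to a bay and fully down; then run the ball end of the stylus slowly and gently along the orange seam of each case until every dome is pressed down, and hang the stylus back in its stand. Then catch the red pin with the hooked rod, draw the locking bolt all the way home over the cases, and lay the rod back on its grey mat. Press the seams only with the stylus and move the bolt only with the rod; leave everything else where it is.

Things in the scene. Friction and masses are not known exactly. Their poses are not given: they have to be found in the camera images.
- caseA_mid (a point): White specimen case, red band and black joint line, 100 (x) x 44 (y) x 45 (z) mm, about 0.3 kg, loose; may be absent. Point: its centre, 22.5 mm above its underside; x along its length, z up. Cases are alike, also after a half turn. On top a dog-leg seam with four orange domes (16 mm across) at (x, y) mm: d0 (-36, -9), d1 (-12, -9), d2 (12, 9), d3 (36, 9).
- caseA_d0 (a joint): Dome d0 of case A: 0 = up, 3.5 mm proud of the case's top; 0.0035 m = pressed flush. Stays where pushed; takes about 2 to 4 N, more if pressed fast. A ball end run along the seam presses each dome as it passes over.
- caseA_d1 (a joint): Dome d1 of case A: 0 = up, 3.5 mm proud of the case's top; 0.0035 m = pressed flush. Stays where pushed; takes about 2 to 4 N, more if pressed fast. A ball end run along the seam presses each dome as it passes over.
- caseA_d2 (a joint): Dome d2 of case A: 0 = up, 3.5 mm proud of the case's top; 0.0035 m = pressed flush. Stays where pushed; takes about 2 to 4 N, more if pressed fast. A ball end run along the seam presses each dome as it passes over.
- caseA_d3 (a joint): Dome d3 of case A: 0 = up, 3.5 mm proud of the case's top; 0.0035 m = pressed flush. Stays where pushed; takes about 2 to 4 N, more if pressed fast. A ball end run along the seam presses each dome as it passes over.
- caseB_mid (a point): White specimen case, red band and black joint line, 100 (x) x 44 (y) x 45 (z) mm, about 0.3 kg, loose; may be absent. Point: its centre, 22.5 mm above its underside; x along its length, z up. Cases are alike, also after a half turn. On top a dog-leg seam with four orange domes (16 mm across) at (x, y) mm: d0 (-36, -9), d1 (-12, -9), d2 (12, 9), d3 (36, 9).
- caseB_d0 (a joint): Dome d0 of case B: 0 = up, 3.5 mm proud of the case's top; 0.0035 m = pressed flush. Stays where pushed; takes about 2 to 4 N, more if pressed fast. A ball end run along the seam presses each dome as it passes over.
- caseB_d1 (a joint): Dome d1 of case B: 0 = up, 3.5 mm proud of the case's top; 0.0035 m = pressed flush. Stays where pushed; takes about 2 to 4 N, more if pressed fast. A ball end run along the seam presses each dome as it passes over.
- caseB_d2 (a joint): Dome d2 of case B: 0 = up, 3.5 mm proud of the case's top; 0.0035 m = pressed flush. Stays where pushed; takes about 2 to 4 N, more if pressed fast. A ball end run along the seam presses each dome as it passes over.
- caseB_d3 (a joint): Dome d3 of case B: 0 = up, 3.5 mm proud of the case's top; 0.0035 m = pressed flush. Stays where pushed; takes about 2 to 4 N, more if pressed fast. A ball end run along the seam presses each dome as it passes over.
- caseC_mid (a point): White specimen case, red band and black joint line, 100 (x) x 44 (y) x 45 (z) mm, about 0.3 kg, loose; may be absent. Point: its centre, 22.5 mm above its underside; x along its length, z up. Cases are alike, also after a half turn. On top a dog-leg seam with four orange domes (16 mm across) at (x, y) mm: d0 (-36, -9), d1 (-12, -9), d2 (12, 9), d3 (36, 9).
- caseC_d0 (a joint): Dome d0 of case C: 0 = up, 3.5 mm proud of the case's top; 0.0035 m = pressed flush. Stays where pushed; takes about 2 to 4 N, more if pressed fast. A ball end run along the seam presses each dome as it passes over.
- caseC_d1 (a joint): Dome d1 of case C: 0 = up, 3.5 mm proud of the case's top; 0.0035 m = pressed flush. Stays where pushed; takes about 2 to 4 N, more if pressed fast. A ball end run along the seam presses each dome as it passes over.
- caseC_d2 (a joint): Dome d2 of case C: 0 = up, 3.5 mm proud of the case's top; 0.0035 m = pressed flush. Stays where pushed; takes about 2 to 4 N, more if pressed fast. A ball end run along the seam presses each dome as it passes over.
- caseC_d3 (a joint): Dome d3 of case C: 0 = up, 3.5 mm proud of the case's top; 0.0035 m = pressed flush. Stays where pushed; takes about 2 to 4 N, more if pressed fast. A ball end run along the seam presses each dome as it passes over.
- carrier: Fixed aluminium carrier; origin on the bench under its middle bay; x points away from the robot, towards the bolt's pin, z up. Bays at y = -76, 0, 76 mm: pockets 106 (x) x 50 (y) mm, floor 4 mm and walls 12 mm above the bench, one case each, length along x, either way round. A tongue with the bolt runs back to x = 272 mm; a guide 71 mm high at x = 100 to 130 mm.
- bolt (a joint): Carrier's bolt: 0 open, 0.06 m drawn (moves along carrier -x, 3 N friction, stays). Red upright pin, 12 mm thick, bare from 64 to its top 130 mm above the bench, at carrier y = 0, x = 240 mm open, 180 drawn: beyond the gripper. Red cross-bar 56 to 64 mm above the bench at x = 75 mm open, 15 drawn, over the cases (tops at 49 mm when seated).
- stylus_grip (a point): Seam stylus, loose, 0.12 kg: centre of its blue handle, 18 x 18 x 80 mm along z (up in its stand). Below it a dark collar 40 mm in diameter, 6 mm thick (underside 46 mm below this point), then a steel shaft 10 mm in diameter with a ball end 14 mm in diameter, whose bottom is 106 mm below this point.
- stand_top (a point): Fixed black and yellow stylus stand: centre of the 26 x 26 mm hole in its yellow top plate (60 x 60 x 8 mm), on the upper surface, 75 mm above the bench; z up. The stylus hangs upright in the hole with its collar on the plate, its ball 15 mm above the bench.
- rod_grip (a point): Hooked rod, loose, 0.14 kg: centre of its green handle, 110 (x) x 36 (y) x 30 (z) mm; z up. A steel shank 10 mm thick runs from it along +x at this height to x = 225 mm, bends to +y as far as y = 44 mm and turns back to x = 205 mm (centre lines): a level hook. Lower it over an upright pin with the pin at about x = 203, y = 22 mm, and pull along -x.
- mat: Fixed grey mat for the rod, 360 (x) x 140 (y) x 2 mm; origin at the centre of its underside, on the bench; x along its length. The rod's handle lies about 80 mm along -x from its centre at the start.
- jar1: Jar with red cap, 56 mm diameter, 85 mm tall, a bystander to leave alone; origin at the centre of its underside.
- jar2: Bottle with blue cap, 48 mm diameter, 100 mm tall, a bystander to leave alone; origin at the centre of its underside.
- cup1: Amber cup, 64 mm across, 75 mm tall, a bystander to leave alone; origin at the centre of its underside.
Things that resemble listed ones, but are neither listed nor needed, are in the scene too. What is shaped like the part that bears caseB_mid but purple is not meant.

How it is judged:
On the way, in this order (a step that is already met when the one before it is completed fails the run):
1. every case that is present sits fully down in a bay ((y of caseA_mid in the frame of carrier between -0.083 and -0.069 m or y of caseA_mid in the frame of carrier between -0.007 and 0.007 m or y of caseA_mid in the frame of carrier between 0.069 and 0.083 m) and x of caseA_mid in the frame of carrier between -0.007 and 0.007 m and z of caseA_mid in the frame of carrier between 0.023 and 0.0305 m and angle between the x axis of each of caseA_mid, caseB_mid, caseC_mid and the x axis of carrier, either way round below 0.12 rad and angle between each of caseA_mid, caseB_mid, caseC_mid's own z axis and vertical below 0.08 rad and linear speed of each of caseA, caseB, caseC below 0.03 m/s and (y of caseB_mid in the frame of carrier between -0.083 and -0.069 m or y of caseB_mid in the frame of carrier between -0.007 and 0.007 m or y of caseB_mid in the frame of carrier between 0.069 and 0.083 m) and x of caseB_mid in the frame of carrier between -0.007 and 0.007 m and z of caseB_mid in the frame of carrier between 0.023 and 0.0305 m and (y of caseC_mid in the frame of carrier between -0.083 and -0.069 m or y of caseC_mid in the frame of carrier between -0.007 and 0.007 m or y of caseC_mid in the frame of carrier between 0.069 and 0.083 m) and x of caseC_mid in the frame of carrier between -0.007 and 0.007 m and z of caseC_mid in the frame of carrier between 0.023 and 0.0305 m), for 0.2 s.
2. every dome of every case is pressed down while the cases sit in their bays (all of step 1 and value of joint each of caseA_d0, caseA_d1, caseA_d2, caseA_d3, caseB_d0, caseB_d1, caseB_d2, caseB_d3, caseC_d0, caseC_d1, caseC_d2, caseC_d3 above 0.0022 m), for 0.2 s.
3. the stylus hangs in its stand again (horizontal distance between stylus_grip and stand_top below 0.014 m and z of stylus_grip in the frame of stand_top below 0.051 m and angle between stylus_grip's own z axis and vertical below 0.12 rad and linear speed of stylus below 0.03 m/s), for 0.2 s.
4. the rod pulls the bolt, which is on its way home (contact force between rod and bolt above 0.3 N and value of joint bolt between 0.015 and 0.055 m), for 0.05 s.
At the end, for the whole second after the job is handed in: Each case sits flat in a bay (7 mm, 0.12 rad), all domes down by over 2.2 mm; stylus upright in its stand (handle within 14 mm over the hole, collar on the plate within 5 mm); bolt drawn by over 54 mm; the rod's handle lies on the mat; all at rest (all of step 2 and all of step 3 and x of rod_grip in the frame of mat between -0.17 and 0.17 m and y of rod_grip in the frame of mat between -0.065 and 0.065 m and height (world z) of rod_grip below 0.03 m and linear speed of rod below 0.03 m/s and value of joint bolt above 0.054 m); the robot touches nothing.
It fails at once if a seam is touched by the fingers or the rod with more than 1 N (contact force between any of the fingers, rod and caseA_seam above 1 N or contact force between any of the fingers, rod and caseB_seam above 1 N or contact force between any of the fingers, rod and caseC_seam above 1 N).
It fails at once if the bolt is pushed by the gripper or the arm (contact force between any of the fingers, the arm and bolt above 1 N).
It fails at once if the stylus moves along a seam faster than 0.12 m/s (linear speed of stylus above 0.12 m/s and (contact force between stylus and caseA_seam above 0.5 N or contact force between stylus and caseB_seam above 0.5 N or contact force between stylus and caseC_seam above 0.5 N)).
It fails at once if the stylus presses on a case with more than 45 N (contact force between stylus and caseA above 45 N or contact force between stylus and caseB above 45 N or contact force between stylus and caseC above 45 N).
It fails at once if a bystander is moved by more than 50 mm (distance of any of jar1, jar2, cup1 from where it was at the start of the episode above 0.05 m).
Of caseA, caseB, caseC only 2 to 3 are there at a start; the rules pass over those that are not, and their reading is None.
At some moment in a run one of caseA, caseB, caseC, rod may be knocked a few centimetres aside while the robot is not near it.
It also fails if it takes over 210 s, if anything falls off the work surface, if the arm or the gripper's body presses on something with over 40 N, if the wrist force passes 120 N, or if a joint passes its speed limit or range.

## Robot

A 7-joint arm with a two-finger parallel gripper is mounted at the origin on the work surface. World frame = base frame: x ahead of the robot, y to its left, z up, the work surface at z = 0. Lengths are in m, angles in rad, forces in N, time in s.
With the tool pointing down it reaches from about 0.425 to 0.925 m from the base axis. Payload 6.8 kg.
Tool frame: the origin (TCP) lies at the very end of the fingers, on their centre line; the grasp point (between the pads) lies 19 mm behind it; z points along the fingers, x is the direction in which the jaws open and shut, and the axes are right-handed (so a half turn about z gives the same grasp; the last joint's range is limited). The gripper opens to 85 mm and grips with 20 to 120 N. Pads are 22 mm wide; open, the fingers measure 114 mm over their backs; the gripper's body (76 mm by 85 mm) begins 54 mm behind the grasp point. The pads swing forward as they close: fully open they stand 13 mm farther back than shut.
Start: joints at [-1.218, 0.477, 0.022, 1.555, -0.011, 1.109, -0.083], TCP at [0.3, 0.605, 0.231] pointing down, gripper open.
Joint ranges: [-2.96, 2.96], [-0.34, 2.1], [-1.41, 1.46], [0.24, 2.44], [-1.37, 4.51], [0.17, 1.92], [-2.96, 2.96]. Speed limits (rad/s): [2.39, 2.39, 3.14, 3.14, 3.14, 3.14, 3.14].

## Interface

Orientations are given as a rotation vector (axis times angle).
In Python, from bench import get_obs, imaging, hand_in gives the robot as it stands.
- The arm moves only by the tool send_rows, never from a script. Its argument "motion" is a list of rows, each an object with "dp": the shift along the world's x, y, z in m, a list of three; "rot": the turn, a rotation vector about the world's x, y, z in rad, a list of three; "grip": the finger opening in m, from 0 to 0.0854. In form: [{"dp": [dx, dy, dz], "rot": [ax, ay, az], "grip": grip}, ...]. A call has 1 to 20 rows; each row shifts and turns the pose as measured when the row begins; what a row does not reach is not made up. A row lasts 1/8 s, in which the tool goes at most 62.5 mm and 10.7 degrees, less where a joint would pass 70% of its speed; a pose out of reach is approached as far as the arm can. A call is refused whole if a number of a shift passes 0.0625 or a number of a turn 0.188, either way. A call with a gripper value outside its range is refused whole. The fingers move at their own pace and stop on an object; "grip_force" is the grip in N (left out, the last holds). Time passes only in rows, so rows that do not move let the fingers close. It gives the time, the measured TCP pose, the force and the opening at its end, in the units of the state.
- get_obs(): the state, without advancing time (a new reading comes with each control period).
- imaging.grab_frame(name): name is "scene" or "top" or "wrist"; returns a dict with "img" (384x512x3 uint8, red, green, blue), "fx", "fy", "cx", "cy" (pixels), "R" (3x3) and "t" (3): a world point X has camera coordinates R X + t. Camera axes: x right, y down, z forward; pixel columns grow to the right and rows downward; lengths in m; the calibration is good to about 2 mm. A picture is of the moment at which its call begins. There is no depth.
- hand_in(): hands the job in, once; it reports no verdict.
The state is a dict: "clock": time; "joints": joint angles; "qvel": joint speeds; "tau": joint torques, N m; "tcp_pos": TCP position; "orientation": TCP orientation; "contact_force": force on the tool from outside, world axes, zero at the start; "moment": the same for the moment, N m; "grip_width": finger opening in m.
Only numpy, scipy, OpenCV 4.12 (cv2) and the standard library are available. Lean on these libraries where they do the work, as an engineer would, in place of code of your own. Each camera call takes 0.05 s, during which the arm holds its last target. There are 200 camera calls.

## Working session

There is one attempt and no reset: what is moved stays moved. The work goes in short steps, Python scripts to look and compute and a tool call to move; the robot and the scene stay as the last step left them, time stands still between calls to the robot, and variables do not carry over. Pictures are saved under pics/ and viewed, about 12 in all and at most 16, crops included, and the job is handed in when it is done.

Besides the shell and the picture viewer there is one more tool, called after "Emit:" as name([rows], argument=value, ...), one row to a line, values as JSON. send_rows: Moves the arm, as the interface text tells. Its arguments: {"type":"object","properties":{"motion":{"type":"array","items":{"type":"object","properties":{"dp":{"type":"array","items":{"type":"number"}},"rot":{"type":"array","items":{"type":"number"}},"grip":{"type":"number"}}}},"grip_force":{"type":"number"}},"required":["motion"]}

```bash
mkdir -p pics; cat > h.py <<'E'
import numpy as np, cv2
from bench import get_obs, imaging
def grab(name):
    return imaging.grab_frame(name)
def save(f,path,crop=None,scale=1):
    im=cv2.cvtColor(f["img"],cv2.COLOR_RGB2BGR)
    if crop: x0,y0,x1,y1=crop; im=im[y0:y1,x0:x1]
    if scale!=1: im=cv2.resize(im,None,fx=scale,fy=scale,interpolation=cv2.INTER_CUBIC)
    cv2.imwrite(path,im)
def pix2w(f,u,v,z):
    R=np.array(f["R"]);t=np.array(f["t"]);c=-R.T@t
    d=R.T@np.array([(u-f["cx"])/f["fx"],(v-f["cy"])/f["fy"],1.])
    return c+d*(z-c[2])/d[2]
def w2pix(f,X):
    p=np.array(f["R"])@np.array(X)+np.array(f["t"])
    return f["fx"]*p[0]/p[2]+f["cx"],f["fy"]*p[1]/p[2]+f["cy"]
E
python3 - <<'E'
from h import *
for n in("top","scene"):
    f=grab(n); save(f,f"pics/{n}0.png",scale=1.5); np.save(f"{n}0.npy",f,allow_pickle=True)
    print(n,f["fx"],-np.array(f["R"]).T@f["t"]);print(np.round(f["R"],3))
print(get_obs())
E
```

```text
top 367.73883569670323 [0.34568523 0.07642986 1.07952762]
[[-0.021 -1.    -0.016]
 [-0.98   0.023 -0.199]
 [ 0.199  0.012 -0.98 ]]
scene 351.9428098106254 [1.13931554 0.27486472 0.7677294 ]
[[-0.279  0.96  -0.017]
 [ 0.689  0.187 -0.701]
 [-0.669 -0.207 -0.713]]
{'clock': 0.1, 'joints': array([-1.2181092 ,  0.47767548,  0.02238022,  1.55633868, -0.01146526,
        1.10928073, -0.08310865]), 'qvel': array([-0.00062505, -0.00101511, -0.00042804, -0.00024791,  0.00287536,
       -0.00229341,  0.00102038]), 'tau': array([ 4.82171512e-03, -5.97763681e+01,  1.61390103e+00, -2.81956208e+01,
        1.27660541e-02,  5.10145153e-03,  1.45474485e-05]), 'tcp_pos': array([0.29994969, 0.60411692, 0.23045767]), 'orientation': array([ 2.66922083e+00,  1.65493796e+00, -1.95651444e-03]), 'contact_force': array([-0.36130504,  0.04205398, -0.69622425]), 'moment': array([ 0.03799564, -0.00745488, -0.02106172]), 'grip_width': 0.08482464702924056}
```

View pics/top0.png

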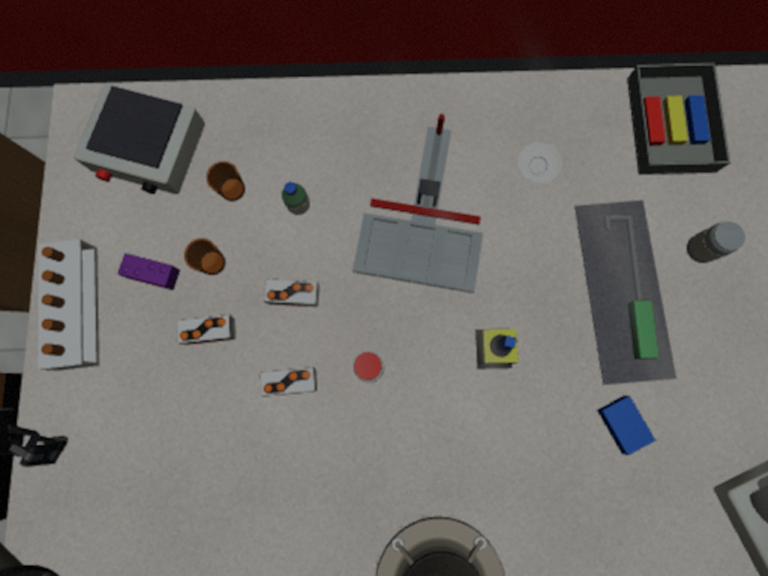

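View pics/scene0.png

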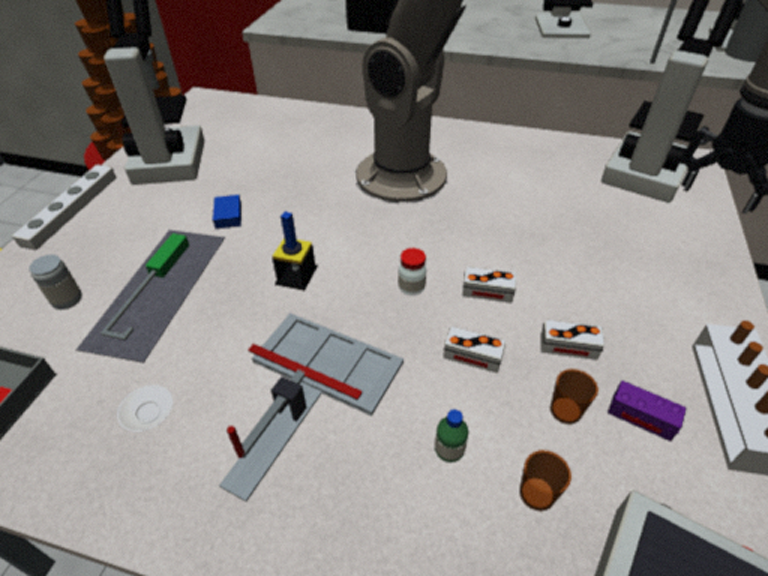

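The top view shows three white cases with orange seams at about (290,292), (203,329) and (287,381). The purple one at (149,271) is the decoy. The carrier is at (420,252) with its pin at (440,118), the stylus and stand at (500,346), and the rod on its mat at (640,300). Next I'll measure them.

```bash
cat >> h.py <<'E'
PAT=np.array([[-36,-9],[-12,-9],[12,9],[36,9]])/1000.
def orange(f):
    hsv=cv2.cvtColor(f["img"],cv2.COLOR_RGB2HSV)
    return cv2.inRange(hsv,(5,150,110),(20,255,255))
def fitcase(P):
    # P: 4x2 world pts -> centre, yaw (x axis), rms
    c=P.mean(0); best=None
    u=np.linalg.svd(P-c)[2][0]; Q=P[np.argsort((P-c)@u)]-c
    th=np.arctan2((PAT[:,0]*Q[:,1]-PAT[:,1]*Q[:,0]).sum(),(PAT*Q).sum())
    Rm=np.array([[np.cos(th),-np.sin(th)],[np.sin(th),np.cos(th)]])
    return c,th,np.sqrt(((Q-PAT@Rm.T)**2).sum(1).mean())
def cases(f,z=0.047):
    n,l,s,c=cv2.connectedComponentsWithStats(orange(f))
    P=[pix2w(f,*c[i],z)[:2] for i in range(1,n) if 5<s[i,4]<2500]
    P=np.array(P); out=[]
    if len(P)<4: return out
    from itertools import combinations
    for q in combinations(range(len(P)),4):
        Q=P[list(q)]
        if np.ptp(Q,axis=0).max()>.09: continue
        r=fitcase(Q)
        if r[2]<.004: out.append(r)
    return out
E
python3 - <<'E'
from h import *
for n in("top","scene"):
    f=np.load(f"{n}0.npy",allow_pickle=True).item()
    print(n)
    for r in cases(f): print(np.round(r[0],4),round(np.degrees(r[1]),1),round(r[2],4))
    nn,l,s,c=cv2.connectedComponentsWithStats(orange(f));print([(np.round(c[i],1).tolist(),int(s[i,4])) for i in range(1,nn) if s[i,4]>4])
    hsv=cv2.cvtColor(f["img"],cv2.COLOR_RGB2HSV)
    for nm,lo,hi in(("yellow",(22,150,120),(35,255,255)),("green",(50,120,60),(75,255,255)),("blue",(105,150,60),(125,255,255)),("red",(170,150,60),(180,255,255)),("red0",(0,180,60),(4,255,255))):
        m=cv2.inRange(hsv,lo,hi);nn,l,s,c=cv2.connectedComponentsWithStats(m)
        print(nm,[(np.round(c[i],1).tolist(),s[i].tolist()) for i in range(1,nn) if s[i,4]>12])
f=np.load("top0.npy",allow_pickle=True).item()
a=f["img"][60:260,220:460]
save(f,"pics/topcrop.png",(230,60,460,260),3.4)
E
```

```text
top
[0.5344 0.2698] 86.4 0.0009
[0.4661 0.4338] 95.2 0.0002
[0.3651 0.2733] 94.4 0.0004
[([197.5, 191.0], 16), ([205.2, 191.0], 6), ([180.2, 196.2], 17), ([188.6, 196.5], 17), ([138.7, 215.1], 16), ([147.2, 214.2], 17), ([130.6, 222.4], 16), ([122.2, 223.4], 16), ([203.4, 249.4], 16), ([195.0, 250.0], 21), ([178.0, 258.5], 18), ([186.8, 257.6], 19)]
yellow [([451.2, 78.8], [445, 64, 13, 30, 256]), ([338.3, 221.1], [333, 220, 11, 4, 30]), ([341.6, 237.1], [339, 232, 6, 9, 33])]
green []
blue [([465.8, 78.4], [459, 64, 14, 30, 313]), ([193.2, 125.0], [190, 122, 8, 7, 43]), ([339.2, 227.8], [336, 225, 7, 7, 43]), ([418.2, 283.2], [401, 265, 35, 38, 716])]
red []
red0 [([435.9, 79.6], [430, 65, 13, 30, 298]), ([68.5, 116.0], [64, 113, 10, 7, 44]), ([266.7, 137.8], [248, 133, 39, 10, 158]), ([311.1, 145.1], [302, 142, 17, 7, 60])]
scene
[0.3679 0.2721] -85.4 0.0013
[0.4693 0.4325] -84.3 0.0009
[0.5374 0.2687] 86.1 0.0006
[([86.1, 10.1], 10), ([53.4, 14.6], 7), ([56.2, 35.1], 18), ([57.8, 54.3], 13), ([116.0, 60.3], 19), ([61.0, 73.0], 21), ([63.6, 90.5], 20), ([331.0, 182.5], 16), ([314.5
[... 845 characters left out ...]
 2.4], [125, 0, 6, 8, 13]), ([145.2, 6.5], [137, 0, 19, 15, 80]), ([155.4, 4.7], [152, 0, 9, 8, 21]), ([171.9, 6.6], [170, 3, 7, 9, 14]), ([122.7, 35.5], [108, 8, 37, 54, 383]), ([149.3, 18.2], [143, 14, 13, 9, 34]), ([156.5, 27.0], [148, 19, 18, 16, 53]), ([163.7, 46.9], [158, 38, 11, 19, 48]), ([153.9, 49.6], [144, 44, 17, 16, 58]), ([148.7, 56.7], [144, 55, 9, 5, 15]), ([61.5, 103.6], [56, 95, 14, 18, 131]), ([274.8, 171.6], [268, 166, 15, 13, 157]), ([204.2, 247.6], [167, 230, 74, 36, 366]), ([378.6, 233.7], [370, 232, 18, 4, 27]), ([320.1, 242.2], [317, 241, 8, 4, 14]), ([1.9, 261.6], [0, 258, 7, 10, 39]), ([429.6, 282.5], [418, 277, 22, 11, 34]), ([153.8, 286.7], [152, 285, 5, 5, 16])]
```

View pics/topcrop.png

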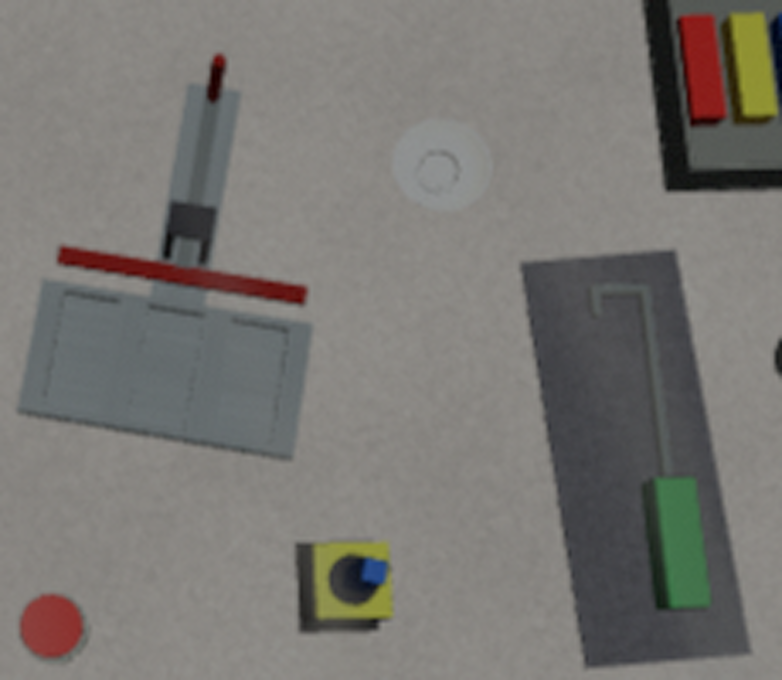

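```bash
python3 - <<'E'
from h import *
f=np.load("top0.npy",allow_pickle=True).item()
W=lambda u,v,z: pix2w(f,u/3.4+230,v/3.4+60,z)[:2]
Q=np.array([W(*p,.012) for p in((43,281),(312,323),(292,460),(20,411))])
print("carrier",Q.round(4).tolist(),Q.mean(0))
d=Q[0]-Q[1];print("w",np.linalg.norm(d),"len",np.linalg.norm(Q[0]-Q[3]),np.linalg.norm(Q[1]-Q[2]), "yaw",np.degrees(np.arctan2(-d[0],d[1])))
b0,b1=W(62,246,.064),W(307,287,.064); d=b0-b1; print("bar",b0,b1,"yaw",np.degrees(np.arctan2(-d[0],d[1])),(b0+b1)/2)
p=W(219,58,.13);print("pin",p, "from carrier", p-Q.mean(0), np.degrees(np.arctan2(*(p-Q.mean(0))[::-1])), np.linalg.norm(p-Q.mean(0)))
S=np.array([W(*p,.075) for p in((315,543),(390,543),(393,618),(315,620))]);print("stand",S.mean(0), S.tolist())
print("stylus top",W(374,572,.161))
M=np.array([W(*p,.002) for p in((522,263),(675,251),(750,652),(587,667))]);print("mat",M.mean(0),np.degrees(np.arctan2(*((M[0]+M[1]-M[2]-M[3])[::-1]))))
G=np.array([W(*p,.032) for p in((655,478),(695,478),(710,605),(669,608))]);print("handle",G.mean(0),np.degrees(np.arctan2(*((G[0]+G[1]-G[2]-G[3])[::-1]))))
print("hook corner",W(648,288,.017),W(596,290,.017),W(664,475,.017))
print("jar1",W(52,625,.085))
E
```

```text
carrier [[0.6946, 0.1271], [0.6497, -0.1101], [0.5275, -0.086], [0.5764, 0.1488]] [0.61203601 0.01998351]
w 0.2414103812735683 len 0.12016366071582459 0.1246060279545032 yaw -10.713551638258227
bar [0.70839674 0.10802326] [ 0.66654478 -0.09853014] yaw -11.454229518685617 [0.68747076 0.00474656]
pin [ 0.84391439 -0.02583391] from carrier [ 0.23187838 -0.04581743] -11.177236379885338 0.23636163147636852
stand [ 0.4180231  -0.11990111] [[0.44881001924855773, -0.0912216451291322], [0.44747666537532005, -0.1511476355951191], [0.38803013542773906, -0.1494578716640268], [0.3877755964699096, -0.08777726914039127]]
stylus top [ 0.41786387 -0.11859174]
mat [ 0.52960941 -0.38302501] 3.639400970703868
handle [ 0.44761344 -0.40333543] -0.12778633232196063
hook corner [ 0.6727979  -0.40585684] [ 0.67212992 -0.36020805] [ 0.50623069 -0.40130232]
jar1 [0.38785938 0.12034255]
```

Emit:
send_rows([
  {"dp":[0.034,-0.048,-0.011],"rot":[0,0,-0.168],"grip":0.085},
  {"dp":[0.034,-0.048,-0.011],"rot":[0,0,-0.168],"grip":0.085},
  {"dp":[0.034,-0.048,-0.011],"rot":[0,0,-0.168],"grip":0.085},
  {"dp":[0.034,-0.048,-0.011],"rot":[0,0,-0.168],"grip":0.085},
  {"dp":[0.034,-0.048,-0.011],"rot":[0,0,-0.168],"grip":0.085},
  {"dp":[0.034,-0.048,-0.011],"rot":[0,0,-0.168],"grip":0.085},
  {"dp":[0.034,-0.048,-0.011],"rot":[0,0,-0.168],"grip":0.085},
  {"dp":[0,0,0],"rot":[0,0,0],"grip":0.085},
], grip_force=40)

```text
clock: 1.1
tcp_pos: [0.5397, 0.2559, 0.1489]
orientation: [3.137, -0.16, -0.002]
contact_force: [-0.5, 0.4, 0.5]
grip_width: 0.085
```

```bash
cat >> h.py <<'E'
from scipy.spatial.transform import Rotation as Ro
def pose():
    o=get_obs();R=Ro.from_rotvec(o["orientation"]).as_matrix()
    print("t",round(o["clock"],2),"tcp",o["tcp_pos"].round(4),"psi",round(np.degrees(np.arctan2(R[1,0],R[0,0])),1),"z",R[:,2].round(3),"F",o["contact_force"].round(1),"w",round(o["grip_width"],4))
    return o
E
python3 - <<'E'
from h import *
pose()
f=grab("wrist");save(f,"pics/w1.png");print(-np.array(f["R"]).T@f["t"])
for g in (f,grab("top")):
  for r in cases(g): print(np.round(r[0],4),round(np.degrees(r[1]),1),round(r[2],4))
E
```

```text
t 1.1 tcp [0.5397 0.2559 0.1489] psi -5.8 z [-0.001 -0.001 -1.   ] F [-0.5  0.4  0.5] w 0.085
[0.54741321 0.32402296 0.29097319]
[0.5358 0.2695] 85.8 0.0006
[0.3674 0.2731] -85.7 0.0006
```

View pics/w1.png

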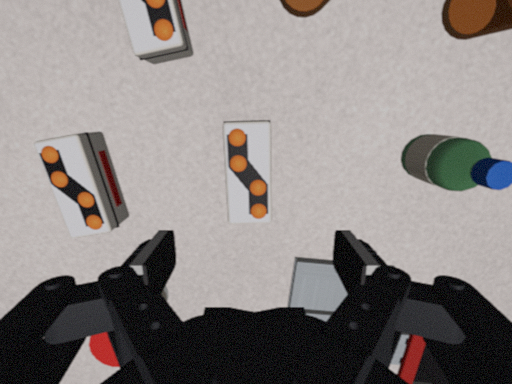

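The wrist view shows case 1 at pixel (248,172), matching the top-view estimate to within 2 mm. I'll grasp it now.

Emit:
send_rows([
  {"dp":[-0.004,0.0135,-0.02],"rot":[0,0,0.028],"grip":0.085},
  {"dp":[0,0,-0.035],"rot":[0,0,0],"grip":0.085},
  {"dp":[0,0,-0.035],"rot":[0,0,0],"grip":0.085},
  {"dp":[0,0,-0.03],"rot":[0,0,0],"grip":0.085},
  {"dp":[0,0,-0.015],"rot":[0,0,0],"grip":0.085},
  {"dp":[0,0,0],"rot":[0,0,0],"grip":0.085},
])

```text
clock: 1.95
tcp_pos: [0.5232, 0.292, 0.0054]
orientation: [-3.132, 0.054, 0.014]
contact_force: [0.3, -0.4, 0.5]
grip_width: 0.0846
```

```bash
python3 -c "
from h import *
pose()"
```

```text
t 1.95 tcp [0.5232 0.292  0.0054] psi -2.0 z [-0.009  0.01  -1.   ] F [ 0.3 -0.4  0.5] w 0.0846
```

Emit:
send_rows([
  {"dp":[0,0,0.004],"rot":[0,0,0],"grip":0.085},
  {"dp":[0,0,0],"rot":[0,0,0],"grip":0.085},
])

```text
clock: 2.2
tcp_pos: [0.5239, 0.2937, 0.0113]
orientation: [-3.13, 0.051, 0.011]
contact_force: [-0.1, 1.1, -0.4]
grip_width: 0.085
```

```bash
python3 -c "
from h import *
o=pose();print(o['qvel'].round(3))"
```

```text
t 2.2 tcp [0.5239 0.2937 0.0113] psi -1.9 z [-0.007  0.011 -1.   ] F [-0.1  1.1 -0.4] w 0.085
[-0.003 -0.005  0.001 -0.002  0.     0.002  0.   ]
```

Emit:
send_rows([
  {"dp":[0.012,-0.0245,0],"rot":[-0.011,-0.007,-0.04],"grip":0.085},
  {"dp":[0,0,0],"rot":[0,0,0],"grip":0.085},
  {"dp":[0,0,0],"rot":[0,0,0],"grip":0.085},
])

```text
clock: 2.58
tcp_pos: [0.5385, 0.2673, 0.0137]
orientation: [-3.137, 0.12, -0.007]
contact_force: [-0.6, -0.6, 0.7]
grip_width: 0.0848
```

```bash
python3 -c "
from h import *
o=pose();print(o['qvel'].round(3))"
```

```text
t 2.58 tcp [0.5385 0.2673 0.0137] psi -4.4 z [ 0.005  0.002 -1.   ] F [-0.6 -0.6  0.7] w 0.0848
[ 0.018 -0.006  0.023  0.004  0.012 -0.003 -0.004]
```

Emit:
send_rows([
  {"dp":[-0.002,0.001,-0.003],"rot":[0,0,0],"grip":0.085},
  {"dp":[0,0,0],"rot":[0,0,0],"grip":0.03},
  {"dp":[0,0,0],"rot":[0,0,0],"grip":0.03},
  {"dp":[0,0,0],"rot":[0,0,0],"grip":0.03},
  {"dp":[0,0,0],"rot":[0,0,0],"grip":0.03},
  {"dp":[0,0,0],"rot":[0,0,0],"grip":0.03},
])

```text
clock: 3.32
tcp_pos: [0.536, 0.269, 0.0105]
orientation: [-3.137, 0.119, -0.007]
contact_force: [-0.7, -0.3, 1.1]
grip_width: 0.0436
```

```bash
python3 -c "
from h import *
o=pose();print(o['qvel'].round(3))
for r in cases(grab('wrist')): print(np.round(r[0],4),round(np.degrees(r[1]),1),round(r[2],4))"
```

```text
t 3.33 tcp [0.536  0.269  0.0105] psi -4.3 z [ 0.004  0.002 -1.   ] F [-0.7 -0.3  1.1] w 0.0436
[ 0.002  0.     0.001 -0.001 -0.    -0.001  0.   ]
```

Emit:
send_rows([
  {"dp":[0,0,0.03],"rot":[0,0,0],"grip":0.03},
  {"dp":[0,0,0.045],"rot":[0,0,0],"grip":0.03},
  {"dp":[0.008,-0.04,0.03],"rot":[0,0,0.16],"grip":0.03},
  {"dp":[0.008,-0.04,0],"rot":[0,0,0.16],"grip":0.03},
  {"dp":[0.008,-0.04,0],"rot":[0,0,0.16],"grip":0.03},
  {"dp":[0.008,-0.04,0],"rot":[0,0,0.16],"grip":0.03},
  {"dp":[0.008,-0.04,0],"rot":[0,0,0.16],"grip":0.03},
  {"dp":[0.008,-0.04,0],"rot":[0,0,0.16],"grip":0.03},
  {"dp":[0.008,-0.035,0],"rot":[0,0,0.16],"grip":0.03},
  {"dp":[0.005,-0.025,0],"rot":[0,0,0.16],"grip":0.03},
  {"dp":[0,-0.012,0],"rot":[0,0,0.12],"grip":0.03},
  {"dp":[0,0,0],"rot":[0,0,0],"grip":0.03},
  {"dp":[0,0,0],"rot":[0,0,0],"grip":0.03},
])

```text
clock: 5.0
tcp_pos: [0.5881, -0.0528, 0.1101]
orientation: [-2.431, -1.988, 0.015]
contact_force: [0.4, 0.4, -3.1]
grip_width: 0.0431
```

```bash
python3 -c "
from h import *
o=pose();print(o['qvel'].round(3))
f=grab('wrist');save(f,'pics/w2.png',None,1.5);np.save('w2.npy',f)
for r in cases(f): print(np.round(r[0],4),round(np.degrees(r[1]),1),round(r[2],4))
C=np.array([.612,.020]);a=np.radians(-11);
for x,y in ((-.06,-.12),(.06,-.12),(-.06,.12),(.06,.12),(0,0),(-.053,-.101),(.053,-.101)):
  p=C+[x*np.cos(a)-y*np.sin(a),x*np.sin(a)+y*np.cos(a)];print((x,y),np.round(np.array(w2pix(f,[*p,.012]))*1.5,0))
"
```

```text
t 5.0 tcp [ 0.5881 -0.0528  0.1101] psi 78.6 z [-0.008 -0.005 -1.   ] F [ 0.4  0.4 -3.1] w 0.0431
[-0.001  0.003  0.008  0.005 -0.002 -0.003  0.   ]
(-0.06, -0.12) [307. 203.]
(0.06, -0.12) [317. 384.]
(-0.06, 0.12) [713. 200.]
(0.06, 0.12) [675. 383.]
(0, 0) [502. 298.]
(-0.053, -0.101) [339. 215.]
(0.053, -0.101) [345. 375.]
```

View pics/w2.png

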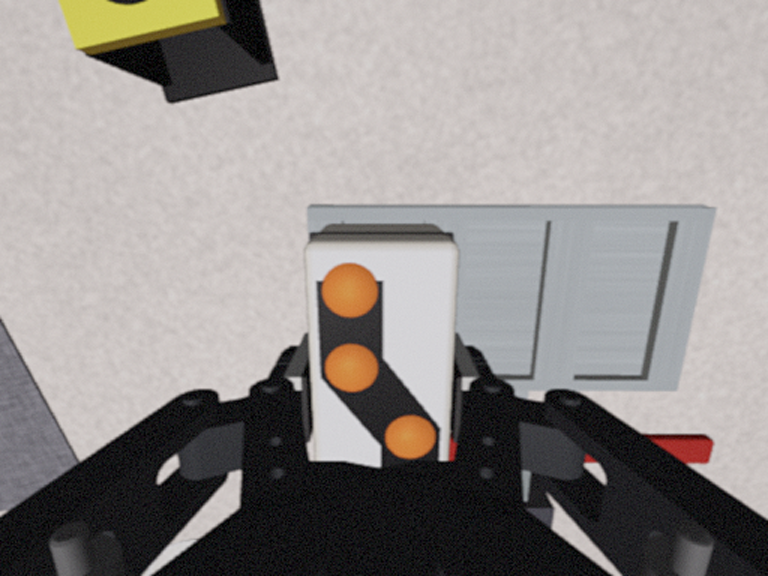

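```bash
python3 -c "
from h import *
f=np.load('w2.npy',allow_pickle=True).item()
W=lambda u,v,z=.012: pix2w(f,u/1.5,v/1.5,z)[:2]
TL,TR,BR=W(309,205),W(714,208),W(679,389)
d=TR-TL;print(TL,TR,BR,np.linalg.norm(d),np.linalg.norm(BR-TR),'yaw',np.degrees(np.arctan2(-d[0],d[1])),'c',(TL+BR)/2)
d=W(675,222)-W(550,221);print(np.linalg.norm(d),np.degrees(np.arctan2(-d[0],d[1])))
d=W(644,379)-W(452+41,377)
# case held: domes at top z ; tcp z .110 => top about .110+.0385
n,l,s,c=cv2.connectedComponentsWithStats(orange(f));print([(c[i].round(1)*1.5,pix2w(f,*c[i],.147)[:2].round(4)) for i in range(1,n) if s[i,4]>30])
"
```

```text
[ 0.53156646 -0.08527065] [0.58075926 0.14984688] [0.6986406  0.12871367] 0.2402086255731766 0.11976068836664634 yaw -11.817320518044472 c [0.61510353 0.02172151]
0.07462112614373595 -11.839967227718013
[(array([349.35, 290.25]), array([ 0.5518, -0.0535])), (array([350.85, 367.35]), array([ 0.5747, -0.0582])), (array([409.5, 436.5]), array([ 0.601 , -0.0456]))]
```

Emit:
send_rows([
  {"dp":[0.0105,-0.001,-0.02],"rot":[0.005,-0.008,0],"grip":0.03},
  {"dp":[0,0,-0.03],"rot":[0,0,0],"grip":0.03},
  {"dp":[0,0,-0.02],"rot":[0,0,0],"grip":0.03},
  {"dp":[0,0,0],"rot":[0,0,0],"grip":0.03},
  {"dp":[0,0,0],"rot":[0,0,0],"grip":0.03},
])

```text
clock: 5.68
tcp_pos: [0.5999, -0.0476, 0.0394]
orientation: [2.429, 1.991, 0.004]
contact_force: [-0.2, -0.1, -3.8]
grip_width: 0.0436
```

```bash
python3 -c "
from h import *
pose()"
```

```text
t 5.67 tcp [ 0.5999 -0.0476  0.0394] psi 78.7 z [ 0.002  0.001 -1.   ] F [-0.2 -0.1 -3.8] w 0.0436
```

Emit:
send_rows([
  {"dp":[-0.0005,-0.0058,0],"rot":[0,0,0],"grip":0.03},
  {"dp":[0,0,0],"rot":[0,0,0],"grip":0.03},
])

```text
clock: 5.92
tcp_pos: [0.6005, -0.0536, 0.0412]
orientation: [2.428, 1.99, 0.007]
contact_force: [1.1, 0.3, -3.4]
grip_width: 0.0433
```

```bash
python3 -c "
from h import *
pose()"
```

```text
t 5.92 tcp [ 0.6005 -0.0536  0.0412] psi 78.7 z [ 0.005  0.001 -1.   ] F [ 1.1  0.3 -3.4] w 0.0433
```

Lower slowly, aiming slightly below the floor contact, then open partway.

Emit:
send_rows([
  {"dp":[-0.001,0,-0.009],"rot":[0,-0.005,0],"grip":0.03},
  {"dp":[0,0,-0.008],"rot":[0,0,0],"grip":0.03},
  {"dp":[0,0,-0.004],"rot":[0,0,0],"grip":0.03},
  {"dp":[0,0,-0.003],"rot":[0,0,0],"grip":0.03},
  {"dp":[0,0,0],"rot":[0,0,0],"grip":0.03},
])

```text
clock: 6.55
tcp_pos: [0.5995, -0.0537, 0.0157]
orientation: [2.426, 1.987, 0.014]
contact_force: [-1.1, -0.0, -4.0]
grip_width: 0.0436
```

```bash
python3 -c "
from h import *
pose()"
```

```text
t 6.55 tcp [ 0.5995 -0.0537  0.0157] psi 78.6 z [ 0.01   0.001 -1.   ] F [-1.1 -0.  -4. ] w 0.0436
```

Emit:
send_rows([
  {"dp":[0,0,-0.0015],"rot":[-0.001,-0.008,0],"grip":0.03},
  {"dp":[0,0,0],"rot":[0,0,0],"grip":0.062},
  {"dp":[0,0,0],"rot":[0,0,0],"grip":0.062},
  {"dp":[0,0,0],"rot":[0,0,0],"grip":0.062},
  {"dp":[0,0,0.02],"rot":[0,0,0],"grip":0.062},
  {"dp":[0,0,0.03],"rot":[0,0,0],"grip":0.062},
  {"dp":[0,0,0.05],"rot":[0,0,0],"grip":0.085},
  {"dp":[0,0,0.0],"rot":[0,0,0],"grip":0.085},
])

```text
clock: 7.55
tcp_pos: [0.6024, -0.0538, 0.1233]
orientation: [2.418, 1.98, 0.032]
contact_force: [1.0, -0.3, 0.1]
grip_width: 0.0849
```

```bash
python3 -c "
from h import *
pose()
for n in ('wrist','top'):
  f=grab(n)
  for r in cases(f): print(n,np.round(r[0],4),round(np.degrees(r[1]),1),round(r[2],4))
save(f,'pics/t3.png')"
```

```text
t 7.55 tcp [ 0.6024 -0.0538  0.1233] psi 78.6 z [ 0.026  0.    -1.   ] F [ 1.  -0.3  0.1] w 0.0849
wrist [ 0.6013 -0.0536] -11.1 0.0003
top [0.4664 0.4337] 95.4 0.0005
top [0.3652 0.2735] 94.5 0.0008
```

Emit:
send_rows([
  {"dp":[-0.015,0.02,0.02],"rot":[0,-0.026,0],"grip":0.085},
  {"dp":[-0.026,0.036,0],"rot":[0,0,-0.162],"grip":0.085},
  {"dp":[-0.026,0.036,0],"rot":[0,0,-0.162],"grip":0.085},
  {"dp":[-0.026,0.036,0],"rot":[0,0,-0.162],"grip":0.085},
  {"dp":[-0.026,0.036,0],"rot":[0,0,-0.162],"grip":0.085},
  {"dp":[-0.026,0.036,0],"rot":[0,0,-0.162],"grip":0.085},
  {"dp":[-0.026,0.036,0],"rot":[0,0,-0.162],"grip":0.085},
  {"dp":[-0.026,0.036,0],"rot":[0,0,-0.162],"grip":0.085},
  {"dp":[-0.024,0.034,0],"rot":[0,0,-0.13],"grip":0.085},
  {"dp":[-0.012,0.015,0],"rot":[0,0,0],"grip":0.085},
  {"dp":[0,0,0],"rot":[0,0,0],"grip":0.085},
  {"dp":[0,0,0],"rot":[0,0,0],"grip":0.085},
])

```text
clock: 9.15
tcp_pos: [0.3499, 0.2706, 0.1308]
orientation: [3.094, 0.102, -0.008]
contact_force: [0.1, -0.1, -0.2]
grip_width: 0.0854
```

```bash
python3 -c "
from h import *
pose()
for n in ('wrist','top'):
  f=grab(n)
  for r in cases(f): print(n,np.round(r[0],4),round(np.degrees(r[1]),1),round(r[2],4))
"
```

```text
t 9.15 tcp [0.3499 0.2706 0.1308] psi 3.8 z [-0.004 -0.047 -0.999] F [ 0.1 -0.1 -0.2] w 0.0854
wrist [0.3659 0.2732] -85.7 0.0006
top [ 0.6004 -0.0525] 168.7 0.0005
top [0.4664 0.434 ] 94.6 0.0005
```

Emit:
send_rows([
  {"dp":[0.016,0.002,0],"rot":[0.047,-0.004,0.01],"grip":0.085},
  {"dp":[0,0,0],"rot":[0,0,0],"grip":0.085},
  {"dp":[0,0,-0.035],"rot":[0,0,0],"grip":0.085},
  {"dp":[0,0,-0.035],"rot":[0,0,0],"grip":0.085},
  {"dp":[0,0,-0.015],"rot":[0,0,0],"grip":0.085},
  {"dp":[0,0,0],"rot":[0,0,0],"grip":0.085},
])

```text
clock: 10.0
tcp_pos: [0.3675, 0.2696, 0.0442]
orientation: [3.139, 0.105, 0.001]
contact_force: [0.4, 0.3, -0.2]
grip_width: 0.085
```

```bash
python3 -c "
from h import *
pose()"
```

```text
t 10.0 tcp [0.3675 0.2696 0.0442] psi 3.8 z [ 0.    -0.001 -1.   ] F [ 0.4  0.3 -0.2] w 0.085
```

Emit:
send_rows([
  {"dp":[-0.0015,0.0035,-0.02],"rot":[0,0,0.012],"grip":0.085},
  {"dp":[0,0,-0.01],"rot":[0,0,0],"grip":0.085},
  {"dp":[0,0,-0.003],"rot":[0,0,0],"grip":0.06},
  {"dp":[0,0,0],"rot":[0,0,0],"grip":0.03},
  {"dp":[0,0,0],"rot":[0,0,0],"grip":0.03},
  {"dp":[0,0,0],"rot":[0,0,0],"grip":0.03},
  {"dp":[0,0,0],"rot":[0,0,0],"grip":0.03},
])

```text
clock: 10.88
tcp_pos: [0.3672, 0.2737, 0.0135]
orientation: [-3.138, -0.121, -0.005]
contact_force: [-0.0, 0.1, -3.8]
grip_width: 0.0439
```

```bash
python3 -c "
from h import *
pose()"
```

```text
t 10.88 tcp [0.3672 0.2737 0.0135] psi 4.4 z [ 0.003  0.001 -1.   ] F [-0.   0.1 -3.8] w 0.0439
```

Emit:
send_rows([
  {"dp":[0,0,0.035],"rot":[0,0,0],"grip":0.03},
  {"dp":[0,0,0.045],"rot":[0,0,0],"grip":0.03},
  {"dp":[0.026,-0.026,0.025],"rot":[0,0,0.144],"grip":0.03},
  {"dp":[0.026,-0.026,0],"rot":[0,0,0.144],"grip":0.03},
  {"dp":[0.026,-0.026,0],"rot":[0,0,0.144],"grip":0.03},
  {"dp":[0.026,-0.026,0],"rot":[0,0,0.144],"grip":0.03},
  {"dp":[0.026,-0.026,0],"rot":[0,0,0.144],"grip":0.03},
  {"dp":[0.026,-0.026,0],"rot":[0,0,0.144],"grip":0.03},
  {"dp":[0.026,-0.026,0],"rot":[0,0,0.144],"grip":0.03},
  {"dp":[0.026,-0.026,0],"rot":[0,0,0.144],"grip":0.03},
  {"dp":[0.025,-0.026,0],"rot":[0,0,0.141],"grip":0.03},
  {"dp":[0.012,-0.012,0],"rot":[0,0,0],"grip":0.03},
  {"dp":[0,0,0],"rot":[0,0,0],"grip":0.03},
  {"dp":[0,0,0],"rot":[0,0,0],"grip":0.03},
])

```text
clock: 12.62
tcp_pos: [0.6124, 0.0193, 0.1188]
orientation: [-2.387, -2.037, 0.005]
contact_force: [-0.0, 0.7, -3.5]
grip_width: 0.0436
```

```bash
cat >> h.py <<'E'
def hand(tcpz_off=.0345+.002):
    o=pose();f=grab("wrist");n,l,s,c=cv2.connectedComponentsWithStats(orange(f))
    z=o["tcp_pos"][2]+tcpz_off
    P=sorted([(c[i][1],pix2w(f,*c[i],z)[:2]) for i in range(1,n) if s[i,4]>200])
    P=[p for _,p in P][:3];print(len(P))
    d=P[1]-P[0]; u=d/np.linalg.norm(d); v=np.array([-u[1],u[0]]); s=np.sign((P[2]-P[1])@v)
    print("sep",np.linalg.norm(d),"centre",(P[0]+.036*u+.009*s*v).round(4),"yaw",np.degrees(np.arctan2(u[1],u[0])).round(1))
E
python3 -c "
from h import *
hand()"
```

```text
t 12.62 tcp [0.6124 0.0193 0.1188] psi 81.0 z [-0.004  0.001 -1.   ] F [-0.   0.7 -3.5] w 0.0436
3
sep 0.011775062969263518 centre [ 0.5927 -0.0105] yaw -11.3
```

Emit:
send_rows([
  {"dp":[0.002,0.0015,-0.02],"rot":[0,-0.004,-0.044],"grip":0.03},
  {"dp":[0,0,-0.03],"rot":[0,0,0],"grip":0.03},
  {"dp":[0,0,-0.018],"rot":[0,0,0],"grip":0.03},
  {"dp":[0,0,0],"rot":[0,0,0],"grip":0.03},
  {"dp":[0,0,0],"rot":[0,0,0],"grip":0.03},
])

```text
clock: 13.3
tcp_pos: [0.6129, 0.0274, 0.0511]
orientation: [-2.429, -1.99, -0.004]
contact_force: [0.1, -1.5, -2.4]
grip_width: 0.0434
```

```bash
python3 -c "
from h import *
pose()"
```

```text
t 13.3 tcp [0.6129 0.0274 0.0511] psi 78.7 z [ 0.001  0.003 -1.   ] F [ 0.1 -1.5 -2.4] w 0.0434
```

Emit:
send_rows([
  {"dp":[0.0015,-0.0062,-0.006],"rot":[-0.003,0,0],"grip":0.03},
  {"dp":[0,0,-0.006],"rot":[0,0,0],"grip":0.03},
  {"dp":[0,0,0],"rot":[0,0,0],"grip":0.03},
  {"dp":[0,0,0],"rot":[0,0,0],"grip":0.03},
])

```text
clock: 13.8
tcp_pos: [0.616, 0.0204, 0.0404]
orientation: [2.428, 1.988, 0.005]
contact_force: [-0.3, 0.2, -2.9]
grip_width: 0.0436
```

```bash
python3 -c "
from h import *
pose()"
```

```text
t 13.8 tcp [0.616  0.0204 0.0404] psi 78.6 z [ 0.005 -0.    -1.   ] F [-0.3  0.2 -2.9] w 0.0436
```

Emit:
send_rows([
  {"dp":[-0.001,0.0005,-0.009],"rot":[0,-0.005,0],"grip":0.03},
  {"dp":[0,0,-0.007],"rot":[0,0,0],"grip":0.03},
  {"dp":[0,0,-0.004],"rot":[0,0,0],"grip":0.03},
  {"dp":[0,0,-0.003],"rot":[0,0,0],"grip":0.03},
  {"dp":[0,0,0],"rot":[0,0,0],"grip":0.03},
])

```text
clock: 14.42
tcp_pos: [0.6153, 0.0211, 0.0173]
orientation: [2.426, 1.986, 0.012]
contact_force: [-0.5, -0.4, -3.3]
grip_width: 0.0434
```

```bash
python3 -c "
from h import *
pose()"
```

```text
t 14.43 tcp [0.6153 0.0211 0.0173] psi 78.6 z [ 0.01 -0.   -1.  ] F [-0.5 -0.4 -3.3] w 0.0434
```

Emit:
send_rows([
  {"dp":[0,0,-0.0025],"rot":[0,-0.008,0],"grip":0.03},
  {"dp":[0,0,0],"rot":[0,0,0],"grip":0.062},
  {"dp":[0,0,0],"rot":[0,0,0],"grip":0.062},
  {"dp":[0,0,0],"rot":[0,0,0],"grip":0.062},
  {"dp":[0,0,0.02],"rot":[0,0,0],"grip":0.062},
  {"dp":[0,0,0.03],"rot":[0,0,0],"grip":0.062},
  {"dp":[0,0,0.05],"rot":[0,-0.01,0],"grip":0.085},
  {"dp":[0,0,0.0],"rot":[0,-0.01,0],"grip":0.085},
])

```text
clock: 15.42
tcp_pos: [0.6183, 0.0213, 0.1243]
orientation: [2.409, 1.972, 0.055]
contact_force: [0.0, -0.1, 0.1]
grip_width: 0.0852
```

```bash
python3 -c "
from h import *
pose()
for n in ('wrist','top'):
  f=grab(n)
  for r in cases(f,.051): print(n,np.round(r[0],4),round(np.degrees(r[1]),1),round(r[2],4))
"
```

```text
t 15.43 tcp [0.6183 0.0213 0.1243] psi 78.6 z [ 0.045  0.001 -0.999] F [ 0.  -0.1  0.1] w 0.0852
wrist [ 0.6002 -0.0525] -10.9 0.0007
wrist [0.6164 0.0215] -11.2 0.0007
top [0.466  0.4323] 95.2 0.0006
```

Emit:
send_rows([
  {"dp":[-0.007,0.02,0.015],"rot":[0,0.045,0],"grip":0.085},
  {"dp":[-0.016,0.043,0],"rot":[0,0,-0.143],"grip":0.085},
  {"dp":[-0.016,0.043,0],"rot":[0,0,-0.143],"grip":0.085},
  {"dp":[-0.016,0.043,0],"rot":[0,0,-0.143],"grip":0.085},
  {"dp":[-0.016,0.043,0],"rot":[0,0,-0.143],"grip":0.085},
  {"dp":[-0.016,0.043,0],"rot":[0,0,-0.143],"grip":0.085},
  {"dp":[-0.016,0.043,0],"rot":[0,0,-0.143],"grip":0.085},
  {"dp":[-0.016,0.043,0],"rot":[0,0,-0.143],"grip":0.085},
  {"dp":[-0.016,0.043,0],"rot":[0,0,-0.143],"grip":0.085},
  {"dp":[-0.01,0.026,0],"rot":[0,0,-0.143],"grip":0.085},
  {"dp":[-0.005,0.012,0],"rot":[0,0,0],"grip":0.085},
  {"dp":[0,0,0],"rot":[0,0,0],"grip":0.085},
  {"dp":[0,0,0],"rot":[0,0,0],"grip":0.085},
])

```text
clock: 17.15
tcp_pos: [0.4503, 0.4264, 0.1223]
orientation: [-3.134, -0.069, 0.041]
contact_force: [0.1, 0.0, -0.5]
grip_width: 0.0855
```

```bash
python3 -c "
from h import *
pose()
for n in ('wrist','top'):
  f=grab(n)
  for r in cases(f): print(n,np.round(r[0],4),round(np.degrees(r[1]),1),round(r[2],4))
"
```

```text
t 17.15 tcp [0.4503 0.4264 0.1223] psi 2.5 z [-0.026  0.006 -1.   ] F [ 0.1  0.  -0.5] w 0.0855
wrist [0.4674 0.4342] -84.7 0.0006
top [0.6169 0.0226] 168.8 0.0002
top [ 0.6005 -0.0524] 168.3 0.0003
top [0.4663 0.4334] 95.2 0.0009
```

Emit:
send_rows([
  {"dp":[0.016,0.007,0],"rot":[-0.006,-0.026,0.045],"grip":0.085},
  {"dp":[0,0,0],"rot":[0,0,0],"grip":0.085},
  {"dp":[0,0,-0.035],"rot":[0,0,0],"grip":0.085},
  {"dp":[0,0,-0.03],"rot":[0,0,0],"grip":0.085},
  {"dp":[0,0,-0.012],"rot":[0,0,0],"grip":0.085},
  {"dp":[0,0,0],"rot":[0,0,0],"grip":0.085},
])

```text
clock: 18.0
tcp_pos: [0.4714, 0.4325, 0.0455]
orientation: [-3.137, -0.139, -0.009]
contact_force: [0.8, -1.0, 0.4]
grip_width: 0.0855
```

```bash
python3 -c "
from h import *
pose()"
```

```text
t 18.0 tcp [0.4714 0.4325 0.0455] psi 5.1 z [ 0.005  0.001 -1.   ] F [ 0.8 -1.   0.4] w 0.0855
```

Emit:
send_rows([
  {"dp":[-0.004,0.0015,-0.02],"rot":[0,0.005,0],"grip":0.085},
  {"dp":[0,0,-0.012],"rot":[0,0,0],"grip":0.085},
  {"dp":[0,0,-0.003],"rot":[0,0,0],"grip":0.06},
  {"dp":[0,0,0],"rot":[0,0,0],"grip":0.03},
  {"dp":[0,0,0],"rot":[0,0,0],"grip":0.03},
  {"dp":[0,0,0],"rot":[0,0,0],"grip":0.03},
  {"dp":[0,0,0],"rot":[0,0,0],"grip":0.03},
])

```text
clock: 18.88
tcp_pos: [0.468, 0.4352, 0.0104]
orientation: [-3.135, -0.139, -0.004]
contact_force: [0.4, -0.5, -3.0]
grip_width: 0.0437
```

```bash
python3 -c "
from h import *
pose()"
```

```text
t 18.88 tcp [0.468  0.4352 0.0104] psi 5.1 z [ 0.002  0.004 -1.   ] F [ 0.4 -0.5 -3. ] w 0.0437
```

Emit:
send_rows([
  {"dp":[0,0,0.035],"rot":[0,0,0],"grip":0.03},
  {"dp":[0,0,0.045],"rot":[0,0,0],"grip":0.03},
  {"dp":[0.017,-0.035,0.03],"rot":[0,0,0.14],"grip":0.03},
  {"dp":[0.017,-0.035,0],"rot":[0,0,0.14],"grip":0.03},
  {"dp":[0.017,-0.035,0],"rot":[0,0,0.14],"grip":0.03},
  {"dp":[0.017,-0.035,0],"rot":[0,0,0.14],"grip":0.03},
  {"dp":[0.017,-0.035,0],"rot":[0,0,0.14],"grip":0.03},
  {"dp":[0.017,-0.035,0],"rot":[0,0,0.14],"grip":0.03},
  {"dp":[0.017,-0.035,0],"rot":[0,0,0.14],"grip":0.03},
  {"dp":[0.017,-0.035,0],"rot":[0,0,0.14],"grip":0.03},
  {"dp":[0.016,-0.034,0],"rot":[0,0,0.13],"grip":0.03},
  {"dp":[0.009,-0.018,0],"rot":[0,0,0],"grip":0.03},
  {"dp":[0,0,0],"rot":[0,0,0],"grip":0.03},
  {"dp":[0,0,0],"rot":[0,0,0],"grip":0.03},
])

```text
clock: 20.62
tcp_pos: [0.6278, 0.0901, 0.1213]
orientation: [-2.42, -2.001, 0.006]
contact_force: [0.3, 0.2, -2.6]
grip_width: 0.0435
```

```bash
python3 -c "
from h import *
pose()"
```

```text
t 20.62 tcp [0.6278 0.0901 0.1213] psi 79.2 z [-0.004 -0.001 -1.   ] F [ 0.3  0.2 -2.6] w 0.0435
```

Emit:
send_rows([
  {"dp":[0.003,0.002,-0.02],"rot":[0,-0.004,-0.01],"grip":0.03},
  {"dp":[0,0,-0.03],"rot":[0,0,0],"grip":0.03},
  {"dp":[0,0,-0.018],"rot":[0,0,0],"grip":0.03},
  {"dp":[0,0,0],"rot":[0,0,0],"grip":0.03},
  {"dp":[0,0,0],"rot":[0,0,0],"grip":0.03},
])

```text
clock: 21.25
tcp_pos: [0.6295, 0.0998, 0.0531]
orientation: [-2.423, -1.999, -0.004]
contact_force: [0.4, 0.4, -2.2]
grip_width: 0.0434
```

```bash
python3 -c "
from h import *
pose()"
```

```text
t 21.25 tcp [0.6295 0.0998 0.0531] psi 79.1 z [ 0.002  0.002 -1.   ] F [ 0.4  0.4 -2.2] w 0.0434
```

Emit:
send_rows([
  {"dp":[0.001,-0.004,-0.008],"rot":[-0.002,0.002,-0.01],"grip":0.03},
  {"dp":[0,0,-0.006],"rot":[0,0,0],"grip":0.03},
  {"dp":[0,0,0],"rot":[0,0,0],"grip":0.03},
  {"dp":[0,0,0],"rot":[0,0,0],"grip":0.03},
])

```text
clock: 21.75
tcp_pos: [0.6321, 0.0955, 0.0403]
orientation: [2.433, 1.985, 0.004]
contact_force: [-0.1, -0.3, -3.3]
grip_width: 0.0436
```

```bash
python3 -c "
from h import *
pose()"
```

```text
t 21.75 tcp [0.6321 0.0955 0.0403] psi 78.4 z [ 0.003  0.    -1.   ] F [-0.1 -0.3 -3.3] w 0.0436
```

Emit:
send_rows([
  {"dp":[-0.0015,0.0005,-0.009],"rot":[0,0.003,0],"grip":0.03},
  {"dp":[0,0,-0.008],"rot":[0,0,0],"grip":0.03},
  {"dp":[0,0,-0.004],"rot":[0,0,0],"grip":0.03},
  {"dp":[0,0,-0.003],"rot":[0,0,0],"grip":0.03},
  {"dp":[0,0,-0.001],"rot":[0,0,0],"grip":0.03},
  {"dp":[0,0,0],"rot":[0,0,0],"grip":0.03},
])

```text
clock: 22.5
tcp_pos: [0.6308, 0.0962, 0.0147]
orientation: [-2.434, -1.985, -0.001]
contact_force: [0.0, -0.2, -3.6]
grip_width: 0.0435
```

```bash
python3 -c "
from h import *
pose()"
```

```text
t 22.5 tcp [0.6308 0.0962 0.0147] psi 78.4 z [ 0.     0.001 -1.   ] F [ 0.  -0.2 -3.6] w 0.0435
```

Emit:
send_rows([
  {"dp":[0,0,-0.001],"rot":[0,0,0],"grip":0.062},
  {"dp":[0,0,0],"rot":[0,0,0],"grip":0.062},
  {"dp":[0,0,0],"rot":[0,0,0],"grip":0.062},
  {"dp":[0,0,0.02],"rot":[0,0,0],"grip":0.062},
  {"dp":[0,0,0.03],"rot":[0,0,0],"grip":0.062},
  {"dp":[-0.02,-0.02,0.05],"rot":[0,0,0],"grip":0.085},
  {"dp":[-0.03,-0.05,0.03],"rot":[0,0,0],"grip":0.085},
  {"dp":[-0.03,-0.02,0.02],"rot":[0,0,0],"grip":0.085},
  {"dp":[0,0,0.0],"rot":[0,0,0],"grip":0.085},
  {"dp":[0,0,0.0],"rot":[0,0,0],"grip":0.085},
])

```text
clock: 23.75
tcp_pos: [0.5537, 0.0071, 0.1763]
orientation: [2.429, 1.983, 0.019]
contact_force: [0.1, 0.8, 0.3]
grip_width: 0.0851
```

```bash
python3 -c "
from h import *
pose()
for n in ('wrist','top','scene'):
  f=grab(n)
  if n=='wrist': save(f,'pics/w5.png',None,1.5)
  for r in cases(f,.051): print(n,np.round(r[0],4),round(np.degrees(r[1]),1),round(r[2],4))
"
```

```text
t 23.75 tcp [0.5537 0.0071 0.1763] psi 78.5 z [ 0.013  0.003 -1.   ] F [0.1 0.8 0.3] w 0.0851
wrist [ 0.6001 -0.053 ] -11.1 0.0008
wrist [0.6164 0.0212] -11.1 0.0008
top [0.6318 0.0976] 168.8 0.0006
scene [ 0.6026 -0.0523] -11.0 0.001
scene [0.6186 0.0221] -11.5 0.0008
scene [0.6348 0.0968] -11.1 0.0008
```

View pics/w5.png

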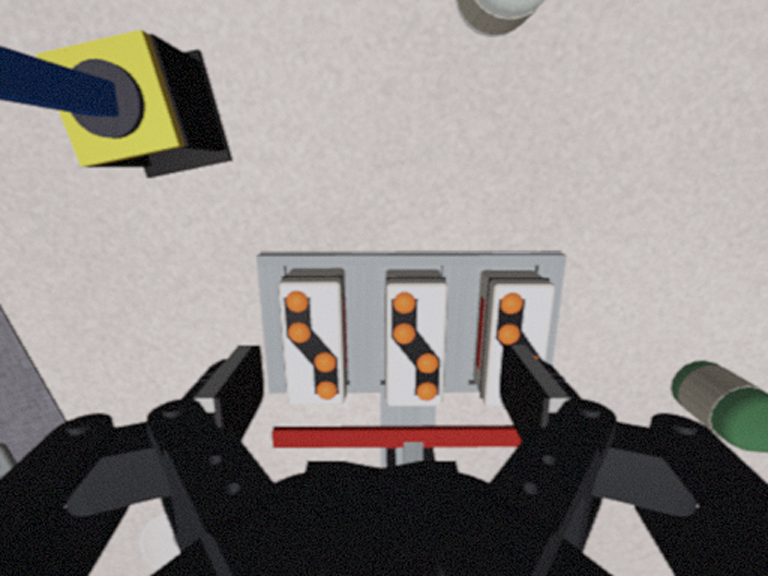

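All three cases sit in the carrier: two show fully in the wrist view at pixels (312,340) and (415,340), and the third, at (515,340), agrees across the top and scene cameras. The stylus is next, and I'm moving above its stand.

Emit:
send_rows([
  {"dp":[-0.025,-0.023,0.02],"rot":[0,0.013,0.05],"grip":0.085},
  {"dp":[-0.027,-0.025,0.02],"rot":[0,0,0.05],"grip":0.085},
  {"dp":[-0.027,-0.025,0],"rot":[0,0,0.05],"grip":0.085},
  {"dp":[-0.027,-0.025,0],"rot":[0,0,0.05],"grip":0.085},
  {"dp":[-0.018,-0.018,0],"rot":[0,0,0],"grip":0.085},
  {"dp":[-0.008,-0.008,0],"rot":[0,0,0],"grip":0.085},
  {"dp":[0,0,0],"rot":[0,0,0],"grip":0.085},
  {"dp":[0,0,0],"rot":[0,0,0],"grip":0.085},
])

```text
clock: 24.9
tcp_pos: [0.4213, -0.1129, 0.2117]
orientation: [-2.194, -2.234, 0.006]
contact_force: [0.6, 0.3, 0.3]
grip_width: 0.0851
```

```bash
python3 -c "
from h import *
pose()
f=grab('wrist');save(f,'pics/w6.png',None,1.5);np.save('w6.npy',f)
hsv=cv2.cvtColor(f['img'],cv2.COLOR_RGB2HSV)
for nm,lo,hi in (('y',(22,120,80),(35,255,255)),('b',(105,120,40),(125,255,255))):
  m=cv2.inRange(hsv,lo,hi);cs,_=cv2.findContours(m,0,2)
  for c in cs:
    if cv2.contourArea(c)>200: print(nm,cv2.contourArea(c),cv2.minAreaRect(c))
"
```

```text
t 24.9 tcp [ 0.4213 -0.1129  0.2117] psi 91.0 z [-0.01   0.004 -1.   ] F [0.6 0.3 0.3] w 0.0851
y 1573.0 ((246.39599609375, 177.8485565185547), (56.16868209838867, 53.710121154785156), 1.5481576919555664)
b 753.0 ((245.7941436767578, 194.32354736328125), (22.070741653442383, 40.503448486328125), 14.03624439239502)
b 5220.0 ((41.45384979248047, 37.169227600097656), (105.67758178710938, 59.90877151489258), 60.2551155090332)
```

View pics/w6.png

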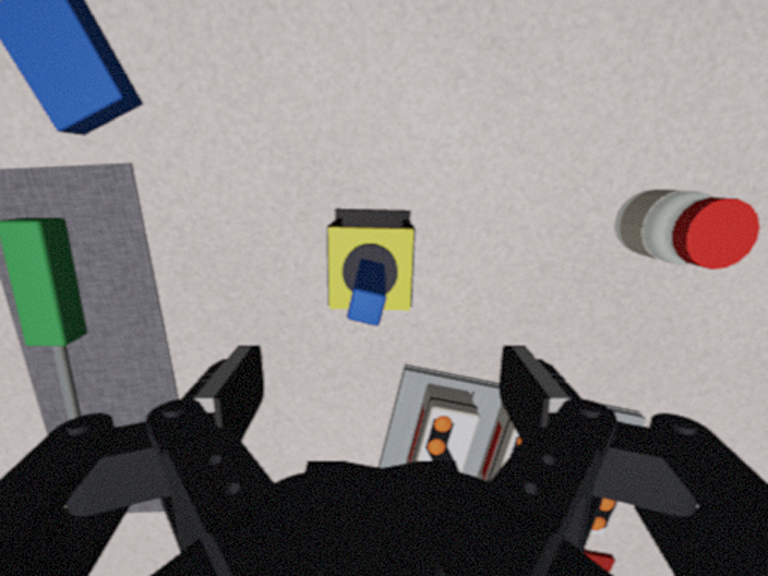

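```bash
python3 -c "
from h import *
f=np.load('w6.npy',allow_pickle=True).item()
W=lambda u,v,z: pix2w(f,u/1.5,v/1.5,z)[:2]
P=np.array([W(*p,.161) for p in ((357,289),(387,293),(380,325),(348,319))]);print(P.round(4),P.mean(0))
for i in range(4): d=P[(i+1)%4]-P[i];print(np.linalg.norm(d).round(4),np.degrees(np.arctan2(d[1],d[0])).round(1))
print('stand',np.mean([W(*p,.075) for p in ((328,226),(413,227),(412,309),(329,306))],0))
"
```

```text
[[ 0.4109 -0.1245]
 [ 0.4127 -0.1093]
 [ 0.43   -0.1125]
 [ 0.427  -0.1291]] [ 0.42015672 -0.11886313]
0.0153 83.1
0.0176 -10.6
0.0168 -100.3
0.0168 164.1
stand [ 0.419583   -0.11945795]
```

Emit:
send_rows([
  {"dp":[-0.0015,-0.003,0],"rot":[-0.004,-0.01,-0.1],"grip":0.085},
  {"dp":[-0.0015,-0.003,0],"rot":[0,0,-0.1],"grip":0.085},
  {"dp":[0,0,0],"rot":[0,0,0],"grip":0.085},
  {"dp":[0,0,-0.015],"rot":[0,0,0],"grip":0.085},
  {"dp":[0,0,-0.015],"rot":[0,0,0],"grip":0.085},
  {"dp":[0,0,0],"rot":[0,0,0],"grip":0.085},
  {"dp":[0,0,0],"rot":[0,0,0],"grip":0.085},
])

```text
clock: 25.82
tcp_pos: [0.421, -0.1152, 0.1788]
orientation: [-2.405, -2.019, -0.001]
contact_force: [-0.2, 0.3, 0.2]
grip_width: 0.0849
```

```bash
python3 -c "
from h import *
pose()"
```

```text
t 25.82 tcp [ 0.421  -0.1152  0.1788] psi 80.0 z [ 0.     0.001 -1.   ] F [-0.2  0.3  0.2] w 0.0849
```

Emit:
send_rows([
  {"dp":[-0.0015,-0.004,-0.015],"rot":[0,0,0],"grip":0.085},
  {"dp":[0,0,-0.025],"rot":[0,0,0],"grip":0.07},
  {"dp":[0,0,-0.02],"rot":[0,0,0],"grip":0.06},
  {"dp":[0,0,-0.01],"rot":[0,0,0],"grip":0.05},
  {"dp":[0,0,0],"rot":[0,0,0],"grip":0.05},
  {"dp":[0,0,0],"rot":[0,0,0],"grip":0.05},
])

```text
clock: 26.58
tcp_pos: [0.4224, -0.1195, 0.1097]
orientation: [2.401, 2.02, 0.008]
contact_force: [0.0, 0.5, 0.9]
grip_width: 0.0501
```

```bash
python3 -c "
from h import *
pose()"
```

```text
t 26.57 tcp [ 0.4224 -0.1195  0.1097] psi 80.2 z [ 0.006  0.001 -1.   ] F [0.  0.5 0.9] w 0.0501
```

Emit:
send_rows([
  {"dp":[-0.0025,0,-0.005],"rot":[0,0.006,0],"grip":0.05},
  {"dp":[0,0,0],"rot":[0,0,0],"grip":0.005},
  {"dp":[0,0,0],"rot":[0,0,0],"grip":0.005},
  {"dp":[0,0,0],"rot":[0,0,0],"grip":0.005},
  {"dp":[0,0,0],"rot":[0,0,0],"grip":0.005},
  {"dp":[0,0,0],"rot":[0,0,0],"grip":0.005},
], grip_force=60)

```text
clock: 27.32
tcp_pos: [0.4207, -0.1197, 0.1057]
orientation: [2.403, 2.022, 0.003]
contact_force: [0.0, -0.8, -1.3]
grip_width: 0.0173
```

```bash
python3 -c "
from h import *
pose()"
```

```text
t 27.32 tcp [ 0.4207 -0.1197  0.1057] psi 80.2 z [ 0.003  0.    -1.   ] F [ 0.  -0.8 -1.3] w 0.0173
```

Emit:
send_rows([
  {"dp":[0,0,0.012],"rot":[0,0,0],"grip":0.005},
  {"dp":[0,0,0.02],"rot":[0,0,0],"grip":0.005},
  {"dp":[0,0,0.015],"rot":[0,0,0],"grip":0.005},
  {"dp":[0,0,0],"rot":[0,0,0],"grip":0.005},
  {"dp":[0,0,0],"rot":[0,0,0],"grip":0.005},
])

```text
clock: 27.95
tcp_pos: [0.4203, -0.1196, 0.1557]
orientation: [2.403, 2.022, 0.003]
contact_force: [-0.3, 0.2, -1.3]
grip_width: 0.0171
```

```bash
python3 -c "
from h import *
pose()"
```

```text
t 27.95 tcp [ 0.4203 -0.1196  0.1557] psi 80.2 z [ 0.003  0.    -1.   ] F [-0.3  0.2 -1.3] w 0.0171
```

Emit:
send_rows([
  {"dp":[0,0,0.02],"rot":[0,0,0],"grip":0.005},
  {"dp":[0,0,0.025],"rot":[0,0,0],"grip":0.005},
  {"dp":[0.01,0.004,0.006],"rot":[0,0,0],"grip":0.005},
  {"dp":[0.025,0.011,0],"rot":[0,0,0],"grip":0.005},
  {"dp":[0.03,0.014,0],"rot":[0,0,0],"grip":0.005},
  {"dp":[0.03,0.014,0],"rot":[0,0,0],"grip":0.005},
  {"dp":[0.025,0.011,-0.01],"rot":[0,0,0],"grip":0.005},
  {"dp":[0.012,0.005,-0.01],"rot":[0,0,0],"grip":0.005},
  {"dp":[0,0,-0.005],"rot":[0,0,0],"grip":0.005},
  {"dp":[0,0,0],"rot":[0,0,0],"grip":0.005},
  {"dp":[0,0,0],"rot":[0,0,0],"grip":0.005},
])

```text
clock: 29.32
tcp_pos: [0.5527, -0.0572, 0.1726]
orientation: [-2.398, -2.016, 0.012]
contact_force: [0.4, 0.3, -0.4]
grip_width: 0.0175
```

```bash
python3 -c "
from h import *
pose()
for n in ('scene','top'):
  for r in cases(grab(n),.051): print(n,np.round(r[0],4),round(np.degrees(r[1]),1),round(r[2],4))
"
```

```text
t 29.32 tcp [ 0.5527 -0.0572  0.1726] psi 80.1 z [-0.011  0.002 -1.   ] F [ 0.4  0.3 -0.4] w 0.0175
scene [ 0.6026 -0.0523] -11.0 0.001
scene [0.6195 0.0178] -10.9 0.0009
scene [0.6346 0.0968] -11.2 0.001
top [0.6318 0.0976] 168.8 0.0006
top [0.6165 0.0186] 168.7 0.0007
```

Emit:
send_rows([
  {"dp":[0.011,0.002,-0.008],"rot":[-0.002,-0.011,0],"grip":0.005},
  {"dp":[0,0,-0.012],"rot":[0,0,0],"grip":0.005},
  {"dp":[0,0,0],"rot":[0,0,0],"grip":0.005},
  {"dp":[0,0,0],"rot":[0,0,0],"grip":0.005},
])

```text
clock: 29.92
tcp_pos: [0.5645, -0.0554, 0.1519]
orientation: [2.404, 2.02, 0.002]
contact_force: [-0.6, -0.3, -0.6]
grip_width: 0.017
```

```bash
python3 -c "
from h import *
pose()
f=grab('scene');save(f,'pics/s7.png',(130,180,300,300),4.5)
f=grab('wrist');save(f,'pics/w7.png')
"
```

```text
t 29.93 tcp [ 0.5645 -0.0554  0.1519] psi 80.1 z [ 0.002 -0.    -1.   ] F [-0.6 -0.3 -0.6] w 0.017
```

View pics/s7.png

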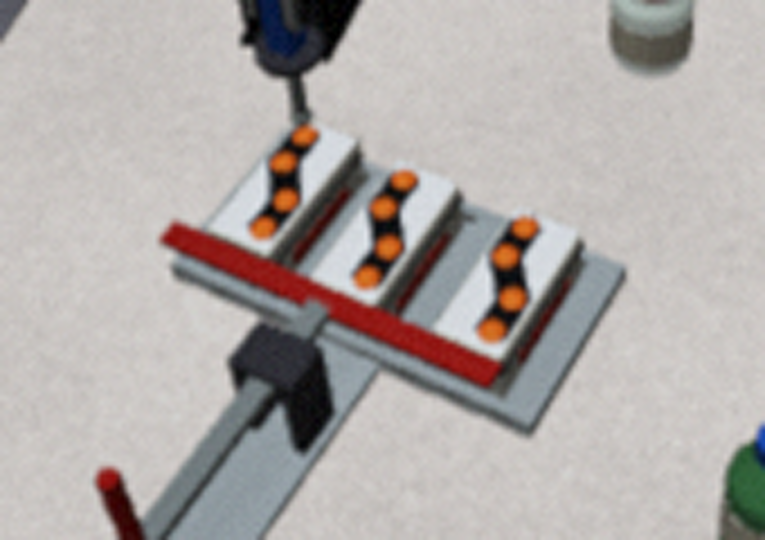

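The scene crop shows all three cases flat in their bays, with the stylus ball over d0 of the leftmost case at (305,125). Now I'll press gently.

Emit:
send_rows([
  {"dp":[0,0,-0.005],"rot":[0,0,0],"grip":0.005},
  {"dp":[0,0,-0.003],"rot":[0,0,0],"grip":0.005},
  {"dp":[0,0,-0.002],"rot":[0,0,0],"grip":0.005},
  {"dp":[0,0,-0.002],"rot":[0,0,0],"grip":0.005},
])

```text
clock: 30.52
tcp_pos: [0.5649, -0.0555, 0.1401]
orientation: [2.404, 2.019, 0.003]
contact_force: [0.1, 0.3, 0.6]
grip_width: 0.017
```

```bash
python3 -c "
from h import *
pose()
"
```

```text
t 30.52 tcp [ 0.5649 -0.0555  0.1401] psi 80.0 z [ 0.003 -0.    -1.   ] F [0.1 0.3 0.6] w 0.017
```

Emit:
send_rows([
  {"dp":[0,0,-0.0015],"rot":[0,0,0],"grip":0.005},
  {"dp":[0,0,-0.0015],"rot":[0,0,0],"grip":0.005},
])

```text
clock: 30.78
tcp_pos: [0.5656, -0.0556, 0.1391]
orientation: [2.403, 2.018, 0.005]
contact_force: [-4.9, 0.2, 16.5]
grip_width: 0.0173
```

```bash
python3 -c "
from h import *
pose()
f=grab('scene');print([(c.round(1).tolist(),int(a)) for c,a in (lambda r:[(r[3][i],r[2][i,4]) for i in range(1,r[0])])(cv2.connectedComponentsWithStats(orange(f)[180:300,130:300]))])
"
```

```text
t 30.77 tcp [ 0.5656 -0.0556  0.1391] psi 80.0 z [ 0.004 -0.001 -1.   ] F [-4.9  0.2 16.5] w 0.0173
[([62.5, 35.6], 20), ([89.2, 39.7], 16), ([63.0, 44.0], 21), ([84.9, 45.8], 21), ([58.2, 50.2], 19), ([116.0, 50.3], 18), ([85.8, 54.6], 24), ([112.0, 56.4], 23), ([81.1, 61.0], 22), ([113.5, 66.0], 26), ([109.0, 72.9], 20)]
```

Emit:
send_rows([
  {"dp":[0.004,-0.0008,-0.0003],"rot":[0,0,0],"grip":0.005},
  {"dp":[0.004,-0.0008,-0.0006],"rot":[0,0,0],"grip":0.005},
  {"dp":[0.004,-0.0008,-0.0006],"rot":[0,0,0],"grip":0.005},
  {"dp":[0.004,-0.0008,-0.0008],"rot":[0,0,0],"grip":0.005},
  {"dp":[0.004,-0.0008,-0.0008],"rot":[0,0,0],"grip":0.005},
])

```text
clock: 31.45
tcp_pos: [0.5831, -0.0589, 0.1384]
orientation: [-2.405, -2.019, 0.002]
contact_force: [-4.9, 1.0, 8.9]
grip_width: 0.0174
```

```bash
python3 -c "
from h import *
pose()
"
```

```text
t 31.45 tcp [ 0.5831 -0.0589  0.1384] psi 80.0 z [-0.002  0.    -1.   ] F [-4.9  1.   8.9] w 0.0174
```

Emit:
send_rows([
  {"dp":[0.004,-0.0008,-0.0005],"rot":[0,0,0],"grip":0.005},
  {"dp":[0.002,-0.0004,-0.0008],"rot":[0,0,0],"grip":0.005},
  {"dp":[0.004,0.0019,-0.0005],"rot":[0,0,0],"grip":0.005},
  {"dp":[0.004,0.0019,-0.0005],"rot":[0,0,0],"grip":0.005},
  {"dp":[0.004,0.0019,-0.0005],"rot":[0,0,0],"grip":0.005},
  {"dp":[0.004,0.0019,-0.0006],"rot":[0,0,0],"grip":0.005},
  {"dp":[0.004,0.0019,-0.0008],"rot":[0,0,0],"grip":0.005},
])

```text
clock: 32.33
tcp_pos: [0.6045, -0.0565, 0.1361]
orientation: [-2.406, -2.012, 0.026]
contact_force: [-1.5, -3.1, 6.4]
grip_width: 0.017
```

```bash
python3 -c "
from h import *
pose()
"
```

```text
t 32.33 tcp [ 0.6045 -0.0565  0.1361] psi 79.8 z [-0.016 -0.006 -1.   ] F [-1.5 -3.1  6.4] w 0.017
```

```bash
python3 -c "
from h import *
f=grab('scene');g=grab('wrist')
a=cv2.resize(f['img'][190:290,140:280],(800,571));
cv2.imwrite('pics/s8.png',a[:,:,::-1])
save(g,'pics/w8.png')
for r in cases(f,.051): print(np.round(r[0],4),round(np.degrees(r[1]),1),round(r[2],4))
"
```

```text
[0.6194 0.0179] -10.6 0.0009
[0.6345 0.0967] -11.5 0.001
```

View pics/s8.png

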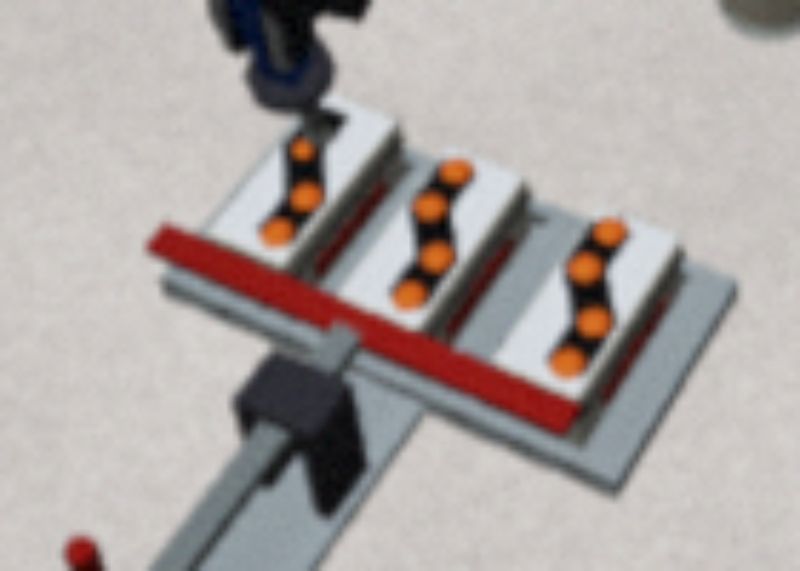

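The crop shows the stylus has pivoted in the pads: its ball is stuck just behind d1 at (320,125) and the shaft leans about 15°. I'll lift, grip harder, tilt the tool to bring the stylus upright, and press from above instead.

Emit:
send_rows([
  {"dp":[-0.002,0,0.01],"rot":[0,0,0],"grip":0.005},
  {"dp":[0,0,0.02],"rot":[0,0,0],"grip":0.005},
  {"dp":[0,0,0.01],"rot":[-0.02,-0.12,0],"grip":0.005},
  {"dp":[0,0,0],"rot":[-0.02,-0.12,0],"grip":0.005},
  {"dp":[0,0,0],"rot":[0,0,0],"grip":0.005},
  {"dp":[0,0,0],"rot":[0,0,0],"grip":0.005},
], grip_force=120)

```text
clock: 33.17
tcp_pos: [0.6047, -0.0561, 0.1785]
orientation: [2.263, 1.892, 0.22]
contact_force: [0.0, 0.3, -0.9]
grip_width: 0.0163
```

```bash
python3 -c "
from h import *
pose()
f=grab('scene')
a=cv2.resize(f['img'][150:250,140:280],(800,571),interpolation=2);
cv2.imwrite('pics/s9.png',a[:,:,::-1])
o=get_obs();p=o['tcp_pos'];print('tcp px',[(round((u-140)*800/140),round((v-150)*5.71)) for u,v in [w2pix(f,p),w2pix(f,p+[0,0,.015]),w2pix(f,p+[0,0,-.0907]),w2pix(f,p+[-.01,0,-.0907])]])
"
```

```text
t 33.17 tcp [ 0.6047 -0.0561  0.1785] psi 79.7 z [ 0.23  -0.046 -0.972] F [ 0.   0.3 -0.9] w 0.0163
tcp px [(251, 205), (245, 179), (281, 348), (290, 332)]
```

View pics/s9.png

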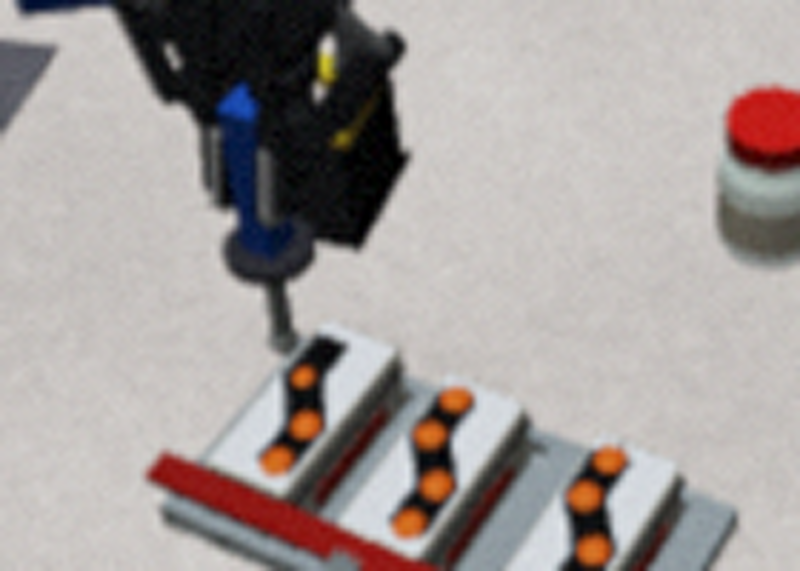

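Emit:
send_rows([
  {"dp":[-0.017,-0.0035,-0.01],"rot":[0,0,0],"grip":0.005},
  {"dp":[0,0,-0.015],"rot":[0,0,0],"grip":0.005},
  {"dp":[0,0,0],"rot":[0,0,0],"grip":0.005},
  {"dp":[0,0,0],"rot":[0,0,0],"grip":0.005},
])

```text
clock: 33.72
tcp_pos: [0.5914, -0.0597, 0.1524]
orientation: [2.265, 1.892, 0.219]
contact_force: [-0.3, -0.2, -1.1]
grip_width: 0.0169
```

```bash
python3 -c "
from h import *
pose()
"
```

```text
t 33.73 tcp [ 0.5914 -0.0597  0.1524] psi 79.7 z [ 0.229 -0.045 -0.972] F [-0.3 -0.2 -1.1] w 0.0169
```

Emit:
send_rows([
  {"dp":[-0.004,0,-0.003],"rot":[0,0,0],"grip":0.005},
  {"dp":[0,0,-0.004],"rot":[0,0,0],"grip":0.005},
  {"dp":[0,0,-0.002],"rot":[0,0,0],"grip":0.005},
  {"dp":[0,0,-0.002],"rot":[0,0,0],"grip":0.005},
  {"dp":[0,0,-0.0015],"rot":[0,0,0],"grip":0.005},
  {"dp":[0,0,-0.001],"rot":[0,0,0],"grip":0.005},
])

```text
clock: 34.48
tcp_pos: [0.5887, -0.0594, 0.1395]
orientation: [2.263, 1.891, 0.222]
contact_force: [-1.7, 0.4, 5.9]
grip_width: 0.0169
```

```bash
python3 -c "
from h import *
pose()
"
```

```text
t 34.48 tcp [ 0.5887 -0.0594  0.1395] psi 79.7 z [ 0.231 -0.045 -0.972] F [-1.7  0.4  5.9] w 0.0169
```

Emit:
send_rows([
  {"dp":[0,0,-0.0012],"rot":[0,0,0],"grip":0.005},
  {"dp":[0,0,0.006],"rot":[0,0,0],"grip":0.005},
  {"dp":[0,0,0.005],"rot":[0,0,0],"grip":0.005},
  {"dp":[0.012,0.006,0],"rot":[0,0,0],"grip":0.005},
  {"dp":[0.012,0.006,0],"rot":[0,0,0],"grip":0.005},
  {"dp":[0,0,0],"rot":[0,0,0],"grip":0.005},
  {"dp":[0,0,0],"rot":[0,0,0],"grip":0.005},
])

```text
clock: 35.35
tcp_pos: [0.6153, -0.0459, 0.1505]
orientation: [2.262, 1.891, 0.223]
contact_force: [-0.9, -0.5, -1.3]
grip_width: 0.0166
```

```bash
python3 -c "
from h import *
pose()
f=grab('scene');save(f,'pics/s10.png',(140,190,280,290),5)
print([(c.round(1).tolist(),int(a)) for c,a in (lambda r:[(r[3][i]+[130,180],r[2][i,4]) for i in range(1,r[0])])(cv2.connectedComponentsWithStats(orange(f)[180:300,130:300]))])
for X in ((.5634,-.0548),(.587,-.0595),(.614,-.0465),(.6376,-.0512)): print(np.round(w2pix(f,[*X,.051]),1))
"
```

```text
t 35.35 tcp [ 0.6153 -0.0459  0.1505] psi 79.8 z [ 0.232 -0.045 -0.972] F [-0.9 -0.5 -1.3] w 0.0166
[([219.2, 219.7], 16), ([193.1, 224.2], 19), ([214.8, 225.8], 20), ([188.0, 230.0], 19), ([246.0, 230.3], 18), ([215.8, 234.6], 24), ([242.0, 236.3], 24), ([211.1, 241.0], 22), ([243.5, 246.0], 26), ([239.0, 253.0], 21)]
[197.4 209. ]
[192.5 215. ]
[193.1 223.4]
[187.9 229.8]
```

Emit:
send_rows([
  {"dp":[-0.001,-0.0005,-0.004],"rot":[0,0,0],"grip":0.005},
  {"dp":[0,0,-0.003],"rot":[0,0,0],"grip":0.005},
  {"dp":[0,0,-0.002],"rot":[0,0,0],"grip":0.005},
  {"dp":[0,0,-0.002],"rot":[0,0,0],"grip":0.005},
  {"dp":[0,0,-0.0015],"rot":[0,0,0],"grip":0.005},
  {"dp":[0,0,-0.0012],"rot":[0,0,0],"grip":0.005},
  {"dp":[0,0,0.006],"rot":[0,0,0],"grip":0.005},
  {"dp":[0,0,0.005],"rot":[0,0,0],"grip":0.005},
  {"dp":[0.011,-0.002,0],"rot":[0,0,0],"grip":0.005},
  {"dp":[0.011,-0.002,0],"rot":[0,0,0],"grip":0.005},
  {"dp":[0,0,0],"rot":[0,0,0],"grip":0.005},
  {"dp":[0,0,0],"rot":[0,0,0],"grip":0.005},
])

```text
clock: 36.9
tcp_pos: [0.6385, -0.0516, 0.1501]
orientation: [2.262, 1.888, 0.225]
contact_force: [-0.2, -0.0, -1.2]
grip_width: 0.0168
```

```bash
cat >> h.py <<'E'
def domes():
    f=grab('scene');r=cv2.connectedComponentsWithStats(orange(f)[180:300,130:300])
    P=[((r[3][i]+[130,180]).round(1).tolist(),int(r[2][i,4])) for i in range(1,r[0])];print(len(P),P);return f
E
python3 -c "
from h import *
pose();domes()
"
```

```text
t 36.9 tcp [ 0.6385 -0.0516  0.1501] psi 79.7 z [ 0.234 -0.045 -0.971] F [-0.2 -0.  -1.2] w 0.0168
9 [([219.2, 219.7], 16), ([214.9, 225.8], 21), ([188.1, 230.2], 19), ([246.0, 230.3], 18), ([215.8, 234.6], 24), ([242.0, 236.4], 25), ([211.1, 241.0], 22), ([243.5, 246.0], 26), ([239.1, 252.9], 21)]
```

Emit:
send_rows([
  {"dp":[-0.001,0.0004,-0.004],"rot":[0,0,0],"grip":0.005},
  {"dp":[0,0,-0.003],"rot":[0,0,0],"grip":0.005},
  {"dp":[0,0,-0.002],"rot":[0,0,0],"grip":0.005},
  {"dp":[0,0,-0.002],"rot":[0,0,0],"grip":0.005},
  {"dp":[0,0,-0.0015],"rot":[0,0,0],"grip":0.005},
  {"dp":[0,0,-0.0012],"rot":[0,0,0],"grip":0.005},
  {"dp":[0,0,0.007],"rot":[0,0,0],"grip":0.005},
  {"dp":[0,0,0.008],"rot":[0,0,0],"grip":0.005},
  {"dp":[0.004,0.017,0],"rot":[0,0,0],"grip":0.005},
  {"dp":[0.004,0.018,0],"rot":[0,0,0],"grip":0.005},
  {"dp":[0.004,0.018,0],"rot":[0,0,0],"grip":0.005},
  {"dp":[0.003,0.015,0],"rot":[0,0,0],"grip":0.005},
  {"dp":[0,0,0],"rot":[0,0,0],"grip":0.005},
  {"dp":[0,0,0],"rot":[0,0,0],"grip":0.005},
])

```text
clock: 38.7
tcp_pos: [0.6536, 0.0241, 0.1545]
orientation: [2.259, 1.89, 0.23]
contact_force: [0.6, -0.2, -0.9]
grip_width: 0.0168
```

```bash
python3 -c "
from h import *
pose();f=domes()
R=cv2.connectedComponentsWithStats(orange(f))
for r in cases(f,.051): print(np.round(r[0],4),round(np.degrees(r[1]),1),round(r[2],4))
"
```

```text
t 38.7 tcp [0.6536 0.0241 0.1545] psi 79.8 z [ 0.237 -0.043 -0.971] F [ 0.6 -0.2 -0.9] w 0.0168
8 [([220.1, 219.4], 9), ([215.5, 227.0], 2), ([246.0, 230.3], 18), ([216.6, 234.4], 19), ([242.0, 236.3], 24), ([211.1, 241.0], 22), ([243.5, 246.0], 26), ([239.1, 253.0], 22)]
[0.6346 0.0968] -11.2 0.001
```

Emit:
send_rows([
  {"dp":[0.0003,-0.004,-0.005],"rot":[0,0,0],"grip":0.005},
  {"dp":[0,0,-0.004],"rot":[0,0,0],"grip":0.005},
  {"dp":[0,0,-0.002],"rot":[0,0,0],"grip":0.005},
  {"dp":[0,0,-0.002],"rot":[0,0,0],"grip":0.005},
  {"dp":[0,0,-0.0015],"rot":[0,0,0],"grip":0.005},
  {"dp":[0,0,-0.0015],"rot":[0,0,0],"grip":0.005},
  {"dp":[0,0,-0.001],"rot":[0,0,0],"grip":0.005},
  {"dp":[0,0,0.006],"rot":[0,0,0],"grip":0.005},
  {"dp":[0,0,0.005],"rot":[0,0,0],"grip":0.005},
  {"dp":[-0.011,0.0023,0],"rot":[0,0,0],"grip":0.005},
  {"dp":[-0.011,0.0023,0],"rot":[0,0,0],"grip":0.005},
  {"dp":[0,0,0],"rot":[0,0,0],"grip":0.005},
  {"dp":[0,0,0],"rot":[0,0,0],"grip":0.005},
])

```text
clock: 40.38
tcp_pos: [0.6301, 0.0225, 0.1505]
orientation: [2.261, 1.886, 0.23]
contact_force: [0.3, 0.2, -1.3]
grip_width: 0.0165
```

```bash
python3 -c "
from h import *
pose();f=domes()
"
```

```text
t 40.38 tcp [0.6301 0.0225 0.1505] psi 79.6 z [ 0.238 -0.045 -0.97 ] F [ 0.3  0.2 -1.3] w 0.0165
7 [([220.1, 220.1], 8), ([213.0, 226.0], 1), ([246.0, 230.3], 18), ([215.9, 234.6], 26), ([242.0, 236.3], 24), ([243.5, 246.0], 26), ([239.1, 253.0], 22)]
```

Emit:
send_rows([
  {"dp":[0,0.002,-0.004],"rot":[0,0,0],"grip":0.005},
  {"dp":[0,0,-0.003],"rot":[0,0,0],"grip":0.005},
  {"dp":[0,0,-0.002],"rot":[0,0,0],"grip":0.005},
  {"dp":[0,0,-0.002],"rot":[0,0,0],"grip":0.005},
  {"dp":[0,0,-0.0015],"rot":[0,0,0],"grip":0.005},
  {"dp":[0,0,-0.0012],"rot":[0,0,0],"grip":0.005},
  {"dp":[0,0,0.006],"rot":[0,0,0],"grip":0.005},
  {"dp":[0,0,0.005],"rot":[0,0,0],"grip":0.005},
  {"dp":[-0.0125,-0.006,0],"rot":[0,0,0],"grip":0.005},
  {"dp":[-0.0125,-0.006,0],"rot":[0,0,0],"grip":0.005},
  {"dp":[0,0,0],"rot":[0,0,0],"grip":0.005},
  {"dp":[0,0,0],"rot":[0,0,0],"grip":0.005},
])

```text
clock: 41.92
tcp_pos: [0.604, 0.0108, 0.1502]
orientation: [2.262, 1.883, 0.231]
contact_force: [-0.1, 0.1, -1.2]
grip_width: 0.0166
```

```bash
python3 -c "
from h import *
pose();f=domes()
"
```

```text
t 41.92 tcp [0.604  0.0108 0.1502] psi 79.5 z [ 0.239 -0.046 -0.97 ] F [-0.1  0.1 -1.2] w 0.0166
6 [([219.2, 219.7], 16), ([215.0, 225.9], 20), ([246.0, 230.3], 18), ([242.0, 236.3], 24), ([243.5, 246.0], 26), ([239.1, 253.0], 22)]
```

Emit:
send_rows([
  {"dp":[-0.0007,0.0008,-0.004],"rot":[0,0,0],"grip":0.005},
  {"dp":[0,0,-0.003],"rot":[0,0,0],"grip":0.005},
  {"dp":[0,0,-0.002],"rot":[0,0,0],"grip":0.005},
  {"dp":[0,0,-0.002],"rot":[0,0,0],"grip":0.005},
  {"dp":[0,0,-0.0015],"rot":[0,0,0],"grip":0.005},
  {"dp":[0,0,-0.0012],"rot":[0,0,0],"grip":0.005},
  {"dp":[0,0,0.006],"rot":[0,0,0],"grip":0.005},
  {"dp":[0,0,0.005],"rot":[0,0,0],"grip":0.005},
  {"dp":[-0.011,0.0023,0],"rot":[0,0,0],"grip":0.005},
  {"dp":[-0.011,0.0023,0],"rot":[0,0,0],"grip":0.005},
  {"dp":[0,0,0],"rot":[0,0,0],"grip":0.005},
  {"dp":[0,0,0],"rot":[0,0,0],"grip":0.005},
])

```text
clock: 43.48
tcp_pos: [0.5806, 0.0172, 0.1502]
orientation: [2.26, 1.882, 0.233]
contact_force: [-0.1, 0.5, -1.4]
grip_width: 0.0168
```

```bash
python3 -c "
from h import *
pose();f=domes()
"
```

```text
t 43.48 tcp [0.5806 0.0172 0.1502] psi 79.6 z [ 0.241 -0.046 -0.969] F [-0.1  0.5 -1.4] w 0.0168
5 [([219.2, 219.5], 18), ([246.0, 230.3], 18), ([242.0, 236.4], 23), ([243.5, 246.0], 26), ([239.1, 252.9], 21)]
```

Emit:
send_rows([
  {"dp":[-0.0007,-0.0008,-0.004],"rot":[0,0,0],"grip":0.005},
  {"dp":[0,0,-0.003],"rot":[0,0,0],"grip":0.005},
  {"dp":[0,0,-0.002],"rot":[0,0,0],"grip":0.005},
  {"dp":[0,0,-0.002],"rot":[0,0,0],"grip":0.005},
  {"dp":[0,0,-0.0015],"rot":[0,0,0],"grip":0.005},
  {"dp":[0,0,-0.0012],"rot":[0,0,0],"grip":0.005},
  {"dp":[0,0,0.007],"rot":[0,0,0],"grip":0.005},
  {"dp":[0,0,0.008],"rot":[0,0,0],"grip":0.005},
  {"dp":[0.0035,0.018,0],"rot":[0,0,0],"grip":0.005},
  {"dp":[0.0035,0.019,0],"rot":[0,0,0],"grip":0.005},
  {"dp":[0.0035,0.019,0],"rot":[0,0,0],"grip":0.005},
  {"dp":[0.0035,0.018,0],"rot":[0,0,0],"grip":0.005},
  {"dp":[0,0,0],"rot":[0,0,0],"grip":0.005},
  {"dp":[0,0,0],"rot":[0,0,0],"grip":0.005},
])

```text
clock: 45.28
tcp_pos: [0.5966, 0.0906, 0.1565]
orientation: [2.261, 1.876, 0.236]
contact_force: [-0.5, -0.8, -0.2]
grip_width: 0.0166
```

```bash
python3 -c "
from h import *
pose();f=domes()
"
```

```text
t 45.27 tcp [0.5966 0.0906 0.1565] psi 79.4 z [ 0.245 -0.047 -0.968] F [-0.5 -0.8 -0.2] w 0.0166
4 [([246.0, 230.3], 18), ([241.9, 236.5], 24), ([243.5, 246.0], 26), ([239.0, 252.9], 20)]
```

C d0 (target 0.595, 0.0952), then d1 (0.6185, 0.0905).

Emit:
send_rows([
  {"dp":[-0.0015,0.0044,-0.005],"rot":[0,0,0],"grip":0.005},
  {"dp":[0,0,-0.005],"rot":[0,0,0],"grip":0.005},
  {"dp":[0,0,-0.002],"rot":[0,0,0],"grip":0.005},
  {"dp":[0,0,-0.002],"rot":[0,0,0],"grip":0.005},
  {"dp":[0,0,-0.0015],"rot":[0,0,0],"grip":0.005},
  {"dp":[0,0,-0.0015],"rot":[0,0,0],"grip":0.005},
  {"dp":[0,0,-0.0012],"rot":[0,0,0],"grip":0.005},
  {"dp":[0,0,0.006],"rot":[0,0,0],"grip":0.005},
  {"dp":[0,0,0.005],"rot":[0,0,0],"grip":0.005},
  {"dp":[0.011,-0.0023,0],"rot":[0,0,0],"grip":0.005},
  {"dp":[0.011,-0.0023,0],"rot":[0,0,0],"grip":0.005},
  {"dp":[0,0,0],"rot":[0,0,0],"grip":0.005},
  {"dp":[0,0,0],"rot":[0,0,0],"grip":0.005},
])

```text
clock: 46.95
tcp_pos: [0.6197, 0.0878, 0.1504]
orientation: [2.263, 1.87, 0.237]
contact_force: [-0.3, 0.2, -2.1]
grip_width: 0.0165
```

```bash
python3 -c "
from h import *
pose();f=domes()
"
```

```text
t 46.95 tcp [0.6197 0.0878 0.1504] psi 79.1 z [ 0.246 -0.048 -0.968] F [-0.3  0.2 -2.1] w 0.0165
3 [([242.0, 236.6], 21), ([243.5, 246.0], 26), ([239.0, 252.8], 22)]
```

Next d1 (0.6185, 0.0905), then d2 (0.6455, 0.1035).

Emit:
send_rows([
  {"dp":[-0.001,0.0026,-0.004],"rot":[0,0,0],"grip":0.005},
  {"dp":[0,0,-0.003],"rot":[0,0,0],"grip":0.005},
  {"dp":[0,0,-0.002],"rot":[0,0,0],"grip":0.005},
  {"dp":[0,0,-0.002],"rot":[0,0,0],"grip":0.005},
  {"dp":[0,0,-0.0015],"rot":[0,0,0],"grip":0.005},
  {"dp":[0,0,-0.0012],"rot":[0,0,0],"grip":0.005},
  {"dp":[0,0,0.006],"rot":[0,0,0],"grip":0.005},
  {"dp":[0,0,0.005],"rot":[0,0,0],"grip":0.005},
  {"dp":[0.012,0.006,0],"rot":[0,0,0],"grip":0.005},
  {"dp":[0.012,0.006,0],"rot":[0,0,0],"grip":0.005},
  {"dp":[0,0,0],"rot":[0,0,0],"grip":0.005},
  {"dp":[0,0,0],"rot":[0,0,0],"grip":0.005},
])

```text
clock: 48.5
tcp_pos: [0.645, 0.1042, 0.1502]
orientation: [2.262, 1.87, 0.24]
contact_force: [0.1, 0.8, -0.9]
grip_width: 0.0164
```

```bash
python3 -c "
from h import *
pose();f=domes()
"
```

```text
t 48.5 tcp [0.645  0.1042 0.1502] psi 79.2 z [ 0.248 -0.048 -0.967] F [ 0.1  0.8 -0.9] w 0.0164
2 [([243.5, 246.0], 26), ([239.1, 253.0], 22)]
```

Next d2, then d3 (0.669, 0.0988).

Emit:
send_rows([
  {"dp":[0.0005,-0.0007,-0.004],"rot":[0,0,0],"grip":0.005},
  {"dp":[0,0,-0.003],"rot":[0,0,0],"grip":0.005},
  {"dp":[0,0,-0.002],"rot":[0,0,0],"grip":0.005},
  {"dp":[0,0,-0.002],"rot":[0,0,0],"grip":0.005},
  {"dp":[0,0,-0.0015],"rot":[0,0,0],"grip":0.005},
  {"dp":[0,0,-0.0012],"rot":[0,0,0],"grip":0.005},
  {"dp":[0,0,0.006],"rot":[0,0,0],"grip":0.005},
  {"dp":[0,0,0.005],"rot":[0,0,0],"grip":0.005},
  {"dp":[0.011,-0.0023,0],"rot":[0,0,0],"grip":0.005},
  {"dp":[0.011,-0.0023,0],"rot":[0,0,0],"grip":0.005},
  {"dp":[0,0,0],"rot":[0,0,0],"grip":0.005},
  {"dp":[0,0,0],"rot":[0,0,0],"grip":0.005},
])

```text
clock: 50.05
tcp_pos: [0.6697, 0.0976, 0.1502]
orientation: [2.262, 1.867, 0.242]
contact_force: [-0.1, 1.2, -1.4]
grip_width: 0.0168
```

```bash
python3 -c "
from h import *
pose();f=domes()
"
```

```text
t 50.05 tcp [0.6697 0.0976 0.1502] psi 79.1 z [ 0.25  -0.049 -0.967] F [-0.1  1.2 -1.4] w 0.0168
1 [([239.2, 253.3], 19)]
```

Emit:
send_rows([
  {"dp":[-0.0005,0.001,-0.004],"rot":[0,0,0],"grip":0.005},
  {"dp":[0,0,-0.003],"rot":[0,0,0],"grip":0.005},
  {"dp":[0,0,-0.002],"rot":[0,0,0],"grip":0.005},
  {"dp":[0,0,-0.002],"rot":[0,0,0],"grip":0.005},
  {"dp":[0,0,-0.0015],"rot":[0,0,0],"grip":0.005},
  {"dp":[0,0,-0.0012],"rot":[0,0,0],"grip":0.005},
  {"dp":[0,0,0.006],"rot":[0,0,0],"grip":0.005},
  {"dp":[0,0,0.01],"rot":[0,0,0],"grip":0.005},
  {"dp":[0,0,0.03],"rot":[0,0,0],"grip":0.005},
  {"dp":[-0.02,-0.02,0.03],"rot":[0,0,0],"grip":0.005},
  {"dp":[-0.03,-0.02,0],"rot":[0,0,0],"grip":0.005},
  {"dp":[-0.03,-0.02,0],"rot":[0,0,0],"grip":0.005},
  {"dp":[-0.03,-0.03,0],"rot":[0,0,0],"grip":0.005},
  {"dp":[-0.03,-0.03,0],"rot":[0,0,0],"grip":0.005},
  {"dp":[0,0,0],"rot":[0,0,0],"grip":0.005},
  {"dp":[0,0,0],"rot":[0,0,0],"grip":0.005},
])

```text
clock: 52.1
tcp_pos: [0.5269, -0.023, 0.2221]
orientation: [2.257, 1.865, 0.253]
contact_force: [0.1, -0.3, -0.1]
grip_width: 0.0169
```

```bash
python3 -c "
from h import *
pose();f=domes()
save(f,'pics/s11.png',(130,90,310,290),3)
p=get_obs()['tcp_pos'];print([np.round((np.array(w2pix(f,p+[0,0,z]))-[130,90])*3) for z in (0,-.0911+.007,.06)])
"
```

```text
t 52.1 tcp [ 0.5269 -0.023   0.2221] psi 79.1 z [ 0.259 -0.047 -0.965] F [ 0.1 -0.3 -0.1] w 0.0169
0 []
[array([229., 192.]), array([240., 268.]), array([221., 132.])]
```

View pics/s11.png

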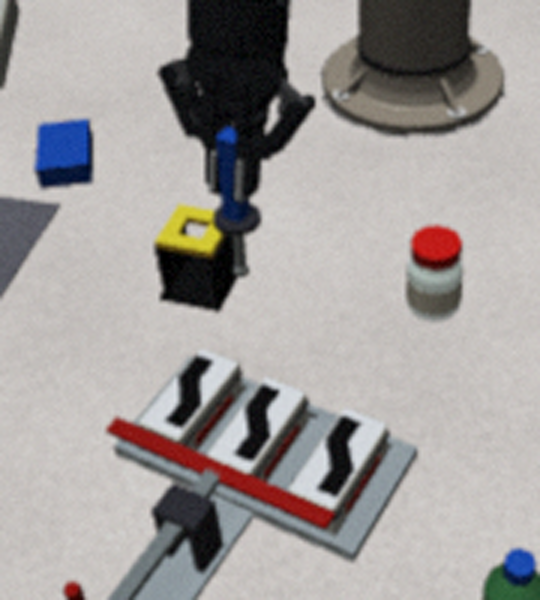

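All twelve domes are flush: no orange is left, and only black seams show at about (190,390), (260,420) and (345,455). The stylus hangs vertical with its ball at (240,272). Now I'll take it back towards the stand.

Emit:
send_rows([
  {"dp":[-0.012,-0.012,0],"rot":[0.004,0.025,0],"grip":0.005},
  {"dp":[-0.022,-0.02,0],"rot":[0,0,0],"grip":0.005},
  {"dp":[-0.022,-0.02,0],"rot":[0,0,0],"grip":0.005},
  {"dp":[-0.022,-0.02,0],"rot":[0,0,0],"grip":0.005},
  {"dp":[-0.012,-0.012,0],"rot":[0,0,0],"grip":0.005},
  {"dp":[0,0,0],"rot":[0,0,0],"grip":0.005},
  {"dp":[0,0,0],"rot":[0,0,0],"grip":0.005},
])

```text
clock: 53.02
tcp_pos: [0.4416, -0.1027, 0.2234]
orientation: [2.261, 1.891, 0.234]
contact_force: [0.2, -0.0, -1.5]
grip_width: 0.0163
```

```bash
python3 -c "
from h import *
o=pose();print(o['joints'].round(3))
"
```

```text
t 53.02 tcp [ 0.4416 -0.1027  0.2234] psi 79.8 z [ 0.238 -0.04  -0.971] F [ 0.2 -0.  -1.5] w 0.0163
[ 0.003 -0.013  0.072  2.24   0.037  0.673  1.442]
```

Emit:
send_rows([
  {"dp":[-0.011,-0.008,-0.005],"rot":[0,0,0],"grip":0.005},
  {"dp":[-0.01,-0.008,-0.006],"rot":[0,0,0],"grip":0.005},
  {"dp":[0,0,0],"rot":[0,0,0],"grip":0.005},
  {"dp":[0,0,0],"rot":[0,0,0],"grip":0.005},
])

```text
clock: 53.52
tcp_pos: [0.42, -0.1186, 0.2112]
orientation: [2.26, 1.894, 0.234]
contact_force: [0.3, 0.1, -1.2]
grip_width: 0.0164
```

```bash
python3 -c "
from h import *
o=pose();print(o['joints'].round(3));p=o['tcp_pos']
f=grab('scene');g=grab('top');w=grab('wrist')
a=cv2.resize(f['img'][100:200,140:250],(440,400),interpolation=2);b=cv2.resize(g['img'][200:270,300:370],(350,350),interpolation=2)
cv2.imwrite('pics/s12.png',np.hstack([a[:350],b])[:,:,::-1])
for z in(.0,-.0841): print(np.round((np.array(w2pix(f,p+[0,0,z]))-[140,100])*4))
print(np.round((np.array(w2pix(f,[.4196,-.1195,.075]))-[140,100])*4))
"
```

```text
t 53.52 tcp [ 0.42   -0.1186  0.2112] psi 80.0 z [ 0.237 -0.039 -0.971] F [ 0.3  0.1 -1.2] w 0.0164
[ 0.027 -0.028  0.096  2.286  0.02   0.641  1.504]
[193. 110.]
[210. 206.]
[218. 260.]
```

View pics/s12.png

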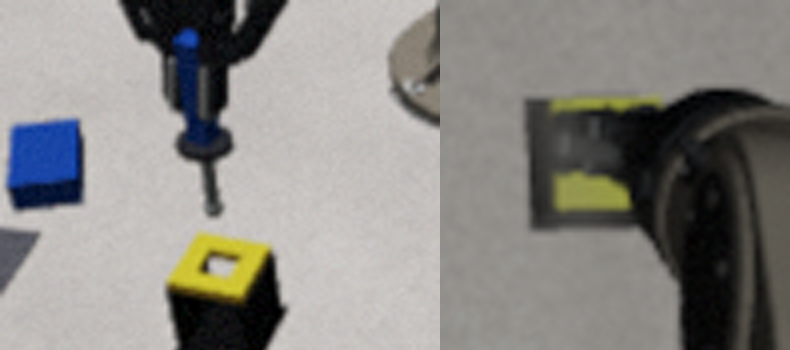

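Emit:
send_rows([
  {"dp":[0,-0.0005,-0.015],"rot":[0,0,0],"grip":0.005},
  {"dp":[0,0,-0.015],"rot":[0,0,0],"grip":0.005},
  {"dp":[0,0,-0.006],"rot":[0,0,0],"grip":0.005},
  {"dp":[0,0,0],"rot":[0,0,0],"grip":0.005},
  {"dp":[0,0,0],"rot":[0,0,0],"grip":0.005},
])

```text
clock: 54.3
tcp_pos: [0.4223, -0.1186, 0.1761]
orientation: [2.256, 1.894, 0.238]
contact_force: [-0.7, 0.0, -1.4]
grip_width: 0.0164
```

```bash
python3 -c "
from h import *
o=pose();print(o['joints'].round(3))
"
```

```text
t 54.3 tcp [ 0.4223 -0.1186  0.1761] psi 80.1 z [ 0.241 -0.039 -0.97 ] F [-0.7  0.  -1.4] w 0.0164
[0.028 0.034 0.099 2.326 0.01  0.536 1.515]
```

Emit:
send_rows([
  {"dp":[-0.0025,-0.0008,-0.002],"rot":[0,0,0],"grip":0.005},
  {"dp":[0,0,-0.012],"rot":[0,0,0],"grip":0.005},
  {"dp":[0,0,-0.012],"rot":[0,0,0],"grip":0.005},
  {"dp":[0,0,-0.005],"rot":[0,0,0],"grip":0.005},
  {"dp":[0,0,0],"rot":[0,0,0],"grip":0.005},
])

```text
clock: 54.92
tcp_pos: [0.4199, -0.1195, 0.1438]
orientation: [2.255, 1.893, 0.239]
contact_force: [0.6, -0.2, -1.4]
grip_width: 0.0163
```

```bash
python3 -c "
from h import *
o=pose();print(o['joints'].round(3))
"
```

```text
t 54.92 tcp [ 0.4199 -0.1195  0.1438] psi 80.1 z [ 0.242 -0.039 -0.97 ] F [ 0.6 -0.2 -1.4] w 0.0163
[ 0.035  0.093  0.098  2.364 -0.005  0.437  1.533]
```

Emit:
send_rows([
  {"dp":[0,0,-0.012],"rot":[0,0,0],"grip":0.005},
  {"dp":[0,0,-0.01],"rot":[0,0,0],"grip":0.005},
  {"dp":[0,0,-0.006],"rot":[0,0,0],"grip":0.005},
  {"dp":[0,0,0],"rot":[0,0,0],"grip":0.005},
])

```text
clock: 55.42
tcp_pos: [0.4201, -0.1195, 0.114]
orientation: [2.255, 1.893, 0.24]
contact_force: [0.9, 0.8, -0.6]
grip_width: 0.0167
```

```bash
python3 -c "
from h import *
o=pose();print(o['joints'].round(3))
"
```

```text
t 55.42 tcp [ 0.4201 -0.1195  0.114 ] psi 80.1 z [ 0.242 -0.039 -0.969] F [ 0.9  0.8 -0.6] w 0.0167
[ 0.046  0.158  0.089  2.39  -0.021  0.346  1.548]
```

Emit:
send_rows([
  {"dp":[0,0,-0.005],"rot":[0,0,0],"grip":0.005},
  {"dp":[0,0,-0.0015],"rot":[0,0,0],"grip":0.005},
  {"dp":[0,0,0],"rot":[0,0,0],"grip":0.03},
  {"dp":[0,0,0],"rot":[0,0,0],"grip":0.05},
  {"dp":[0,0,0],"rot":[0,0,0],"grip":0.05},
  {"dp":[0,0,0],"rot":[0,0,0],"grip":0.05},
])

```text
clock: 56.18
tcp_pos: [0.4214, -0.1197, 0.1081]
orientation: [2.253, 1.892, 0.243]
contact_force: [-0.8, -0.0, -0.5]
grip_width: 0.0502
```

```bash
python3 -c "
from h import *
o=pose();print(o['joints'].round(3))
"
```

```text
t 56.17 tcp [ 0.4214 -0.1197  0.1081] psi 80.1 z [ 0.245 -0.04  -0.969] F [-0.8 -0.  -0.5] w 0.0502
[ 0.05   0.173  0.086  2.394 -0.025  0.325  1.551]
```

Emit:
send_rows([
  {"dp":[0,0,0.02],"rot":[0,0,0],"grip":0.06},
  {"dp":[0,0,0.03],"rot":[0,0,0],"grip":0.06},
  {"dp":[0,0,0.035],"rot":[0,0,0],"grip":0.06},
  {"dp":[0,0,0.035],"rot":[0,0,0],"grip":0.085},
  {"dp":[0,-0.02,0],"rot":[0.021,0.12,0],"grip":0.085},
  {"dp":[0.004,-0.04,0],"rot":[0.021,0.12,0],"grip":0.085},
  {"dp":[0.006,-0.045,0],"rot":[0,0,0.06],"grip":0.085},
  {"dp":[0.006,-0.045,0],"rot":[0,0,0.06],"grip":0.085},
  {"dp":[0.006,-0.045,0],"rot":[0,0,0.05],"grip":0.085},
  {"dp":[0.004,-0.045,-0.01],"rot":[0,0,0],"grip":0.085},
  {"dp":[0.001,-0.025,-0.01],"rot":[0,0,0],"grip":0.085},
  {"dp":[0,0,0],"rot":[0,0,0],"grip":0.085},
  {"dp":[0,0,0],"rot":[0,0,0],"grip":0.085},
])

```text
clock: 57.8
tcp_pos: [0.4485, -0.3912, 0.2128]
orientation: [-2.212, -2.23, -0.008]
contact_force: [0.8, -0.1, 0.1]
grip_width: 0.0852
```

```bash
python3 -c "
from h import *
o=pose();print(o['joints'].round(3))
f=grab('wrist');g=grab('scene');t=grab('top');np.save('t13.npy',t);np.save('w13.npy',f)
a=cv2.resize(t['img'][120:300,310:450],(467,600),interpolation=2);b=cv2.resize(g['img'][100:220,140:220],(333,500),interpolation=2);b=np.vstack([b,np.zeros((100,333,3),np.uint8)])
cv2.imwrite('pics/c13.png',np.hstack([a,b])[:,:,::-1])
"
```

```text
t 57.8 tcp [ 0.4485 -0.3912  0.2128] psi 90.5 z [ 0.003  0.004 -1.   ] F [ 0.8 -0.1  0.1] w 0.0852
[ 0.386  0.372  0.296  1.788 -0.132  1.     2.313]
```

View pics/c13.png

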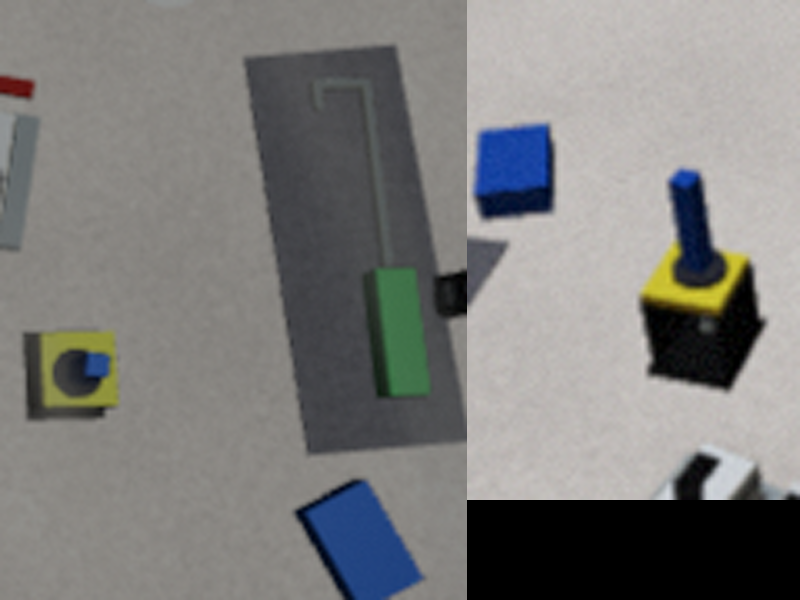

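The stylus hangs upright in its stand (right crop, around (695,260)). The rod's handle is at (402,332) in the left crop, and I'll measure it now.

```bash
python3 -c "
from h import *
t=np.load('t13.npy',allow_pickle=True).item();f=np.load('w13.npy',allow_pickle=True).item()
W=lambda u,v,z: pix2w(t,u/3.3333+310,v/3.3333+120,z)[:2]
P=np.array([W(*p,.032) for p in((377,268),(415,268),(430,395),(391,397))]);d=P[0]+P[1]-P[2]-P[3];print(P.mean(0),np.degrees(np.arctan2(d[1],d[0])),np.linalg.norm(d)/2,np.linalg.norm(P[0]-P[1]))
d=W(370,88,.017)-W(387,262,.017);print('shank yaw',np.degrees(np.arctan2(d[1],d[0])),W(368,84,.017),W(318,86,.017))
hsv=cv2.cvtColor(f['img'],cv2.COLOR_RGB2HSV);m=cv2.inRange(hsv,(50,100,90),(80,255,255))
cs=max(cv2.findContours(m,0,2)[0],key=cv2.contourArea);r=cv2.boxPoints(cv2.minAreaRect(cs));
Q=np.array([pix2w(f,*p,.032)[:2] for p in r]);print(Q.round(4),Q.mean(0))
"
```

```text
[ 0.44728416 -0.40418089] -0.11276914541992053 0.10888483016605166 0.03237283812056646
shank yaw -0.9121628662398626 [ 0.67127221 -0.40513328] [ 0.67054484 -0.36036672]
[[ 0.3951 -0.4225]
 [ 0.3949 -0.3882]
 [ 0.502  -0.3871]
 [ 0.5023 -0.4246]] [ 0.44856622 -0.40559214]
```

Emit:
send_rows([
  {"dp":[0,-0.012,-0.03],"rot":[-0.004,0.003,-0.017],"grip":0.085},
  {"dp":[0,0,-0.045],"rot":[0,0,0],"grip":0.085},
  {"dp":[0,0,-0.045],"rot":[0,0,0],"grip":0.085},
  {"dp":[0,0,-0.03],"rot":[0,0,0],"grip":0.085},
  {"dp":[0,0,0],"rot":[0,0,0],"grip":0.085},
  {"dp":[0,0,0],"rot":[0,0,0],"grip":0.085},
])

```text
clock: 58.7
tcp_pos: [0.4539, -0.399, 0.0647]
orientation: [2.216, 2.215, 0.008]
contact_force: [-0.5, -1.2, -0.1]
grip_width: 0.0848
```

```bash
python3 -c "
from h import *
o=pose()
"
```

```text
t 58.7 tcp [ 0.4539 -0.399   0.0647] psi 90.0 z [ 0.01  -0.003 -1.   ] F [-0.5 -1.2 -0.1] w 0.0848
```

Emit:
send_rows([
  {"dp":[-0.006,-0.006,-0.01],"rot":[0.003,0.01,-0.008],"grip":0.085},
  {"dp":[0,0,-0.02],"rot":[0,0,0],"grip":0.085},
  {"dp":[0,0,-0.018],"rot":[0,0,0],"grip":0.085},
  {"dp":[0,0,-0.005],"rot":[0,0,0],"grip":0.085},
  {"dp":[0,0,0],"rot":[0,0,0],"grip":0.085},
  {"dp":[0,0,0],"rot":[0,0,0],"grip":0.085},
])

```text
clock: 59.45
tcp_pos: [0.4488, -0.4063, 0.0107]
orientation: [2.229, 2.209, 0.001]
contact_force: [0.2, -0.6, 0.5]
grip_width: 0.0851
```

```bash
python3 -c "
from h import *
o=pose()
"
```

```text
t 59.45 tcp [ 0.4488 -0.4063  0.0107] psi 89.5 z [ 0.003 -0.002 -1.   ] F [ 0.2 -0.6  0.5] w 0.0851
```

Close on the handle and lift.

Emit:
send_rows([
  {"dp":[0,0,-0.003],"rot":[0.002,0.003,0],"grip":0.06},
  {"dp":[0,0,0],"rot":[0,0,0],"grip":0.02},
  {"dp":[0,0,0],"rot":[0,0,0],"grip":0.02},
  {"dp":[0,0,0],"rot":[0,0,0],"grip":0.02},
  {"dp":[0,0,0],"rot":[0,0,0],"grip":0.02},
  {"dp":[0,0,0],"rot":[0,0,0],"grip":0.02},
  {"dp":[0,0,0.02],"rot":[0,0,0],"grip":0.02},
  {"dp":[0,0,0.04],"rot":[0,0,0],"grip":0.02},
  {"dp":[0,0,0.05],"rot":[0,0,0],"grip":0.02},
  {"dp":[0,0,0.03],"rot":[0,0,0],"grip":0.02},
  {"dp":[0,0,0],"rot":[0,0,0],"grip":0.02},
  {"dp":[0,0,0],"rot":[0,0,0],"grip":0.02},
], grip_force=90)

```text
clock: 60.95
tcp_pos: [0.4485, -0.4063, 0.1575]
orientation: [2.23, 2.209, 0.001]
contact_force: [0.0, 0.2, -1.2]
grip_width: 0.0347
```

```bash
python3 -c "
from h import *
o=pose()
"
```

```text
t 60.95 tcp [ 0.4485 -0.4063  0.1575] psi 89.5 z [ 0.003 -0.001 -1.   ] F [ 0.   0.2 -1.2] w 0.0347
```

Emit:
send_rows([
  {"dp":[0.01,0.015,0.01],"rot":[0,0,0],"grip":0.02},
  {"dp":[0.022,0.035,0],"rot":[0,0,-0.03],"grip":0.02},
  {"dp":[0.022,0.04,0],"rot":[0,0,-0.03],"grip":0.02},
  {"dp":[0.022,0.042,0],"rot":[0,0,-0.03],"grip":0.02},
  {"dp":[0.022,0.042,0],"rot":[0,0,-0.03],"grip":0.02},
  {"dp":[0.022,0.042,0],"rot":[0,0,-0.03],"grip":0.02},
  {"dp":[0.02,0.042,0],"rot":[0,0,-0.02],"grip":0.02},
  {"dp":[0.02,0.042,0],"rot":[0,0,-0.02],"grip":0.02},
  {"dp":[0.015,0.035,0],"rot":[0,0,0],"grip":0.02},
  {"dp":[0.01,0.022,0],"rot":[0,0,0],"grip":0.02},
  {"dp":[0.004,0.01,0],"rot":[0,0,0],"grip":0.02},
  {"dp":[0,0,0],"rot":[0,0,0],"grip":0.02},
  {"dp":[0,0,0],"rot":[0,0,0],"grip":0.02},
])

```text
clock: 62.58
tcp_pos: [0.6379, -0.0094, 0.1596]
orientation: [-2.416, -1.982, 0.013]
contact_force: [-0.3, -0.4, -2.4]
grip_width: 0.0345
```

```bash
python3 -c "
from h import *
o=pose()
f=grab('scene');t=grab('top');np.save('s14.npy',f);np.save('t14.npy',t)
a=cv2.resize(f['img'][180:320,120:240],(514,600),interpolation=2);b=cv2.resize(t['img'][60:200,240:305],(279,600),interpolation=2)
cv2.imwrite('pics/c14.png',np.hstack([a,b])[:,:,::-1])
"
```

```text
t 62.58 tcp [ 0.6379 -0.0094  0.1596] psi 78.7 z [-0.017  0.007 -1.   ] F [-0.3 -0.4 -2.4] w 0.0345
```

View pics/c14.png

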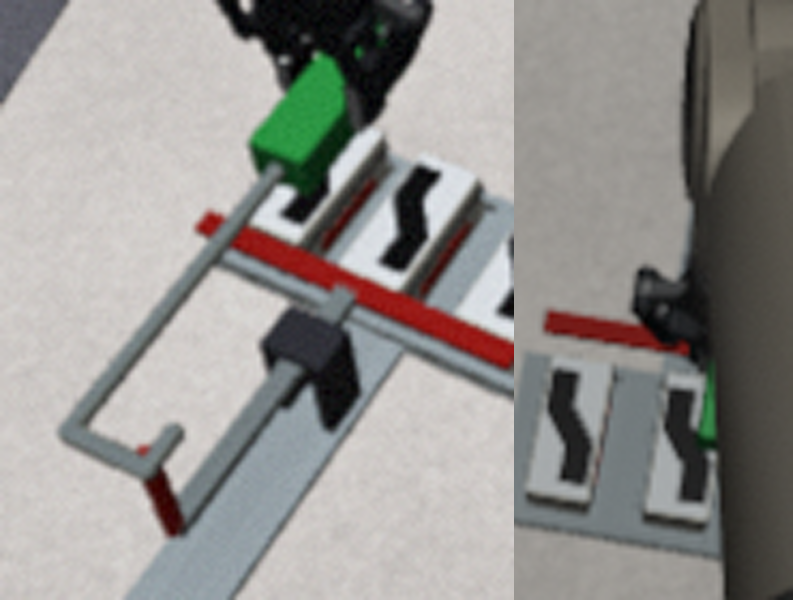

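```bash
python3 -c "
from h import *
s0=np.load('scene0.npy',allow_pickle=True).item();s=np.load('s14.npy',allow_pickle=True).item()
print('pin scene',pix2w(s0,233/1.5,430/1.5,.13)[:2])
W=lambda u,v,z=.1686: pix2w(s,u/4.283+120,v/4.283+180,z)[:2]
A,B,E,H=W(66,432),W(150,470),W(177,431),W(278,168)
print('corner',A,'bend',B,'end',E,'root',H,np.linalg.norm(A-B),np.linalg.norm(B-E));d=A-H;print(np.degrees(np.arctan2(d[1],d[0])),np.linalg.norm(d))
a=np.radians(-11.3);R=np.array([[np.cos(a),-np.sin(a)],[np.sin(a),np.cos(a)]]);h=np.array([.6379,-.0094])
for p in((.225,0),(.225,.044),(.205,.044),(.203,.022)): print(p,h+R@p)
C=np.array([.6155,.0215]);print('pin model',C+R@[.24,0])
save(s0,'pics/p15.png',(140,265,180,330),9)
"
```

```text
pin scene [ 0.84610966 -0.02095494]
corner [ 0.86294088 -0.04599779] bend [ 8.69876609e-01 -6.50013032e-04] end [0.84897361 0.00217792] root [ 0.69375081 -0.01620927] 0.045875104032153766 0.021093426081998618
-9.985465388254859 0.17179242314668489
(0.225, 0) [ 0.8585383  -0.05348788]
(0.225, 0.044) [ 0.86715993 -0.01034084]
(0.205, 0.044) [ 0.84754764 -0.00642191]
(0.203, 0.022) [ 0.84127559 -0.02760354]
pin model [ 0.85084752 -0.02552707]
```

View pics/p15.png

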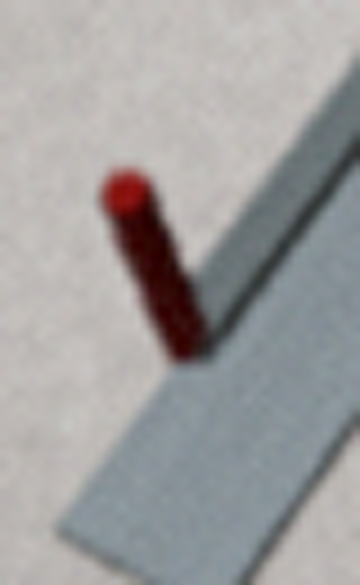

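The enlarged crop shows the pin top at about (128,193), scene pixel (154.2, 286.4), so the pin is near (0.8465, -0.0235). The hook needs only a small correction before it goes down.

Emit:
send_rows([
  {"dp":[0.0015,-0.003,0],"rot":[-0.007,-0.017,0],"grip":0.02},
  {"dp":[0,0,-0.01],"rot":[0,0,0],"grip":0.02},
  {"dp":[0,0,-0.006],"rot":[0,0,0],"grip":0.02},
  {"dp":[0,0,0],"rot":[0,0,0],"grip":0.02},
  {"dp":[0,0,0],"rot":[0,0,0],"grip":0.02},
])

```text
clock: 63.3
tcp_pos: [0.6389, -0.0156, 0.1425]
orientation: [2.432, 1.986, 0.0]
contact_force: [0.2, -0.3, -1.0]
grip_width: 0.0347
```

```bash
python3 -c "
from h import *
o=pose()
"
```

```text
t 63.3 tcp [ 0.6389 -0.0156  0.1425] psi 78.5 z [ 0.001 -0.001 -1.   ] F [ 0.2 -0.3 -1. ] w 0.0347
```

Emit:
send_rows([
  {"dp":[0.0005,0.003,0],"rot":[0,0,0],"grip":0.02},
  {"dp":[0,0,-0.009],"rot":[0,0,0],"grip":0.02},
  {"dp":[0,0,-0.009],"rot":[0,0,0],"grip":0.02},
  {"dp":[0,0,-0.005],"rot":[0,0,0],"grip":0.02},
  {"dp":[0,0,0],"rot":[0,0,0],"grip":0.02},
])

```text
clock: 63.92
tcp_pos: [0.6394, -0.0119, 0.1176]
orientation: [2.432, 1.987, 0.0]
contact_force: [0.3, 0.1, -1.5]
grip_width: 0.0344
```

```bash
python3 -c "
from h import *
o=pose()
f=grab('scene');save(f,'pics/s16.png',(120,180,240,320),4.28)
"
```

```text
t 63.92 tcp [ 0.6394 -0.0119  0.1176] psi 78.5 z [ 0.001 -0.001 -1.   ] F [ 0.3  0.1 -1.5] w 0.0344
```

View pics/s16.png

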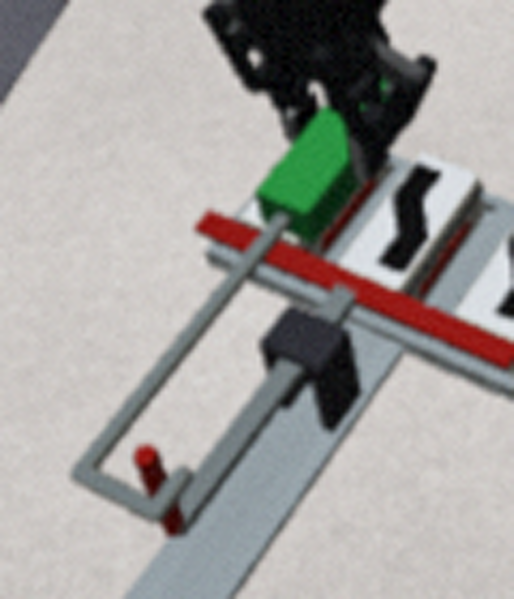

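The hook is down around the pin: its red top shows at (147,457), between the shank and the return arm. I'll lower a little more and pull.

Emit:
send_rows([
  {"dp":[0,0,-0.008],"rot":[0,0,0],"grip":0.02},
  {"dp":[0,0,-0.006],"rot":[0,0,0],"grip":0.02},
  {"dp":[-0.003,0.0006,0],"rot":[0,0,0],"grip":0.02},
  {"dp":[-0.006,0.0012,0],"rot":[0,0,0],"grip":0.02},
  {"dp":[-0.008,0.0016,0],"rot":[0,0,0],"grip":0.02},
  {"dp":[-0.008,0.0016,0],"rot":[0,0,0],"grip":0.02},
  {"dp":[-0.008,0.0016,0],"rot":[0,0,0],"grip":0.02},
  {"dp":[0,0,0],"rot":[0,0,0],"grip":0.02},
])

```text
clock: 64.97
tcp_pos: [0.6058, -0.005, 0.1043]
orientation: [2.43, 1.985, 0.006]
contact_force: [-0.2, 0.9, -1.2]
grip_width: 0.0345
```

```bash
cat >> h.py <<'E'
def bar():
    f=grab('scene');hsv=cv2.cvtColor(f['img'],cv2.COLOR_RGB2HSV)
    m=cv2.inRange(hsv,(0,150,100),(4,255,255))|cv2.inRange(hsv,(176,150,100),(180,255,255))
    n,l,s,c=cv2.connectedComponentsWithStats(m)
    a=np.radians(-11.3);R=np.array([[np.cos(a),-np.sin(a)],[np.sin(a),np.cos(a)]]);C=np.array([.6155,.0215])
    for i in range(1,n):
        if s[i,4]>5 and s[i,1]>200: print(s[i].tolist(),c[i].round(1),'carrier@.06',(R.T@(pix2w(f,*c[i],.062)[:2]-C)).round(4),'@.13',(R.T@(pix2w(f,*c[i],.13)[:2]-C)).round(4))
E
python3 -c "
from h import *
o=pose();bar()
"
```

```text
t 64.97 tcp [ 0.6058 -0.005   0.1043] psi 78.5 z [ 0.005 -0.001 -1.   ] F [-0.2  0.9 -1.2] w 0.0345
[172, 223, 17, 10, 73] [179.7 227.2] carrier@.06 [ 0.045  -0.0845] @.13 [ 0.0854 -0.0426]
[191, 231, 55, 27, 306] [218.8 243.8] carrier@.06 [0.0447 0.0328] @.13 [0.0851 0.0635]
[0, 258, 7, 10, 43] [  2.1 261.6] carrier@.06 [ 0.3234 -0.4045] @.13 [ 0.337  -0.3317]
[160, 275, 4, 4, 14] [161.3 276.5] carrier@.06 [ 0.183  -0.0376] @.13 [ 2.101e-01 -1.000e-04]
```

Emit:
send_rows([
  {"dp":[-0.006,0.0012,0],"rot":[0,0.005,0],"grip":0.02},
  {"dp":[-0.006,0.0012,0],"rot":[0,0,0],"grip":0.02},
  {"dp":[-0.006,0.0012,0],"rot":[0,0,0],"grip":0.02},
  {"dp":[-0.005,0.001,0],"rot":[0,0,0],"grip":0.02},
  {"dp":[-0.004,0.0008,0],"rot":[0,0,0],"grip":0.02},
])

```text
clock: 65.65
tcp_pos: [0.5793, 0.0004, 0.1051]
orientation: [2.431, 1.985, 0.004]
contact_force: [2.8, -0.5, -1.6]
grip_width: 0.0342
```

```bash
python3 -c "
from h import *
o=pose();bar()
"
```

```text
t 65.65 tcp [5.793e-01 4.000e-04 1.051e-01] psi 78.5 z [ 0.004 -0.001 -1.   ] F [ 2.8 -0.5 -1.6] w 0.0342
[178, 216, 16, 9, 73] [185.8 220.1] carrier@.06 [ 0.0181 -0.0841] @.13 [ 0.0611 -0.0422]
[196, 224, 55, 26, 292] [224.  236.2] carrier@.06 [0.0185 0.0325] @.13 [0.0614 0.0632]
[0, 258, 7, 10, 43] [  2.1 261.6] carrier@.06 [ 0.3234 -0.4045] @.13 [ 0.337  -0.3317]
[167, 265, 4, 4, 12] [168.9 266.7] carrier@.06 [ 0.1538 -0.0378] @.13 [ 0.1837 -0.0003]
```

Emit:
send_rows([
  {"dp":[-0.003,0.0006,0],"rot":[0,0,0],"grip":0.02},
  {"dp":[-0.003,0.0006,0],"rot":[0,0,0],"grip":0.02},
  {"dp":[-0.002,0.0004,0],"rot":[0,0,0],"grip":0.02},
])

```text
clock: 66.08
tcp_pos: [0.577, 0.0013, 0.107]
orientation: [2.425, 1.977, 0.019]
contact_force: [6.3, -4.0, -1.2]
grip_width: 0.0344
```

```bash
python3 -c "
from h import *
o=pose();bar()
"
```

```text
t 66.08 tcp [0.577  0.0013 0.107 ] psi 78.4 z [ 0.017 -0.002 -1.   ] F [ 6.3 -4.  -1.2] w 0.0344
[179, 216, 15, 8, 68] [186.  219.4] carrier@.06 [ 0.0159 -0.085 ] @.13 [ 0.059  -0.0429]
[196, 223, 55, 26, 291] [224.3 235.4] carrier@.06 [0.016  0.0317] @.13 [0.0591 0.0625]
[0, 258, 7, 10, 43] [  2.1 261.6] carrier@.06 [ 0.3234 -0.4045] @.13 [ 0.337  -0.3317]
[168, 264, 4, 4, 13] [169.5 265.8] carrier@.06 [ 0.1513 -0.0378] @.13 [ 0.1814 -0.0004]
```

Emit:
send_rows([
  {"dp":[0.005,-0.001,0],"rot":[0,0.017,0],"grip":0.02},
  {"dp":[0.004,-0.0008,0],"rot":[0,0,0],"grip":0.02},
  {"dp":[0,0,0.01],"rot":[0,0,0],"grip":0.02},
  {"dp":[0,0,0.025],"rot":[0,0,0],"grip":0.02},
  {"dp":[0,0,0.03],"rot":[0,0,0],"grip":0.02},
  {"dp":[0,0,0.01],"rot":[0,0,0],"grip":0.02},
  {"dp":[0,0,0],"rot":[0,0,0],"grip":0.02},
])

```text
clock: 67.0
tcp_pos: [0.5813, -0.0002, 0.1832]
orientation: [-2.43, -1.982, 0.015]
contact_force: [0.1, 0.1, -2.0]
grip_width: 0.0343
```

```bash
python3 -c "
from h import *
o=pose();bar()
"
```

```text
t 67.0 tcp [ 5.813e-01 -2.000e-04  1.832e-01] psi 78.4 z [-0.011 -0.002 -1.   ] F [ 0.1  0.1 -2. ] w 0.0343
[180, 216, 72, 33, 382] [216.2 232. ] carrier@.06 [0.016 0.008] @.13 [0.0591 0.0411]
[0, 258, 7, 10, 43] [  2.1 261.6] carrier@.06 [ 0.3234 -0.4045] @.13 [ 0.337  -0.3317]
[168, 264, 4, 4, 13] [169.5 265.8] carrier@.06 [ 0.1513 -0.0378] @.13 [ 0.1814 -0.0004]
```

Emit:
send_rows([
  {"dp":[-0.003,-0.015,0],"rot":[0.002,-0.011,0],"grip":0.02},
  {"dp":[-0.01,-0.035,0],"rot":[0,0,0.03],"grip":0.02},
  {"dp":[-0.014,-0.042,0],"rot":[0,0,0.03],"grip":0.02},
  {"dp":[-0.014,-0.042,0],"rot":[0,0,0.03],"grip":0.02},
  {"dp":[-0.014,-0.042,0],"rot":[0,0,0.03],"grip":0.02},
  {"dp":[-0.014,-0.042,0],"rot":[0,0,0.03],"grip":0.02},
  {"dp":[-0.014,-0.042,0],"rot":[0,0,0.02],"grip":0.02},
  {"dp":[-0.014,-0.042,0],"rot":[0,0,0.02],"grip":0.02},
  {"dp":[-0.014,-0.04,-0.01],"rot":[0,0,0],"grip":0.02},
  {"dp":[-0.01,-0.03,-0.01],"rot":[0,0,0],"grip":0.02},
  {"dp":[-0.006,-0.015,0],"rot":[0,0,0],"grip":0.02},
  {"dp":[0,0,0],"rot":[0,0,0],"grip":0.02},
  {"dp":[0,0,0],"rot":[0,0,0],"grip":0.02},
])

```text
clock: 68.68
tcp_pos: [0.4331, -0.4056, 0.1512]
orientation: [-2.227, -2.198, 0.02]
contact_force: [0.6, -0.2, -1.5]
grip_width: 0.0344
```

```bash
python3 -c "
from h import *
o=pose()
"
```

```text
t 68.67 tcp [ 0.4331 -0.4056  0.1512] psi 89.3 z [-0.018 -0.    -1.   ] F [ 0.6 -0.2 -1.5] w 0.0344
```

Emit:
send_rows([
  {"dp":[0.013,0,-0.02],"rot":[0,-0.018,0],"grip":0.02},
  {"dp":[0,0,-0.035],"rot":[0,0,0],"grip":0.02},
  {"dp":[0,0,-0.035],"rot":[0,0,0],"grip":0.02},
  {"dp":[0,0,-0.015],"rot":[0,0,0],"grip":0.02},
  {"dp":[0,0,0],"rot":[0,0,0],"grip":0.02},
  {"dp":[0,0,0],"rot":[0,0,0],"grip":0.02},
])

```text
clock: 69.42
tcp_pos: [0.4544, -0.3989, 0.0475]
orientation: [2.217, 2.217, 0.01]
contact_force: [-0.4, -1.0, -1.2]
grip_width: 0.0339
```

```bash
python3 -c "
from h import *
o=pose()
"
```

```text
t 69.42 tcp [ 0.4544 -0.3989  0.0475] psi 90.0 z [ 0.009  0.    -1.   ] F [-0.4 -1.  -1.2] w 0.0339
```

Emit:
send_rows([
  {"dp":[-0.004,-0.004,-0.012],"rot":[0,0.009,-0.008],"grip":0.02},
  {"dp":[0,0,-0.012],"rot":[0,0,0],"grip":0.02},
  {"dp":[0,0,-0.008],"rot":[0,0,0],"grip":0.02},
  {"dp":[0,0,-0.003],"rot":[0,0,0],"grip":0.02},
  {"dp":[0,0,-0.002],"rot":[0,0,0],"grip":0.02},
  {"dp":[0,0,0],"rot":[0,0,0],"grip":0.02},
])

```text
clock: 70.18
tcp_pos: [0.451, -0.4043, 0.0099]
orientation: [2.23, 2.209, 0.0]
contact_force: [-0.1, 0.1, -1.5]
grip_width: 0.0345
```

```bash
python3 -c "
from h import *
o=pose()
"
```

```text
t 70.17 tcp [ 0.451  -0.4043  0.0099] psi 89.5 z [ 0.002 -0.002 -1.   ] F [-0.1  0.1 -1.5] w 0.0345
```

Emit:
send_rows([
  {"dp":[0,0,-0.0018],"rot":[0,0,0],"grip":0.02},
  {"dp":[0,0,0],"rot":[0,0,0],"grip":0.045},
  {"dp":[0,0,0],"rot":[0,0,0],"grip":0.07},
  {"dp":[0,0,0],"rot":[0,0,0],"grip":0.07},
  {"dp":[0,0,0],"rot":[0,0,0],"grip":0.07},
  {"dp":[0,0,0.02],"rot":[0,0,0],"grip":0.07},
  {"dp":[0,0,0.04],"rot":[0,0,0],"grip":0.07},
  {"dp":[0,0,0.05],"rot":[0,0,0],"grip":0.07},
  {"dp":[0,0,0.05],"rot":[0,0,0],"grip":0.07},
  {"dp":[0,-0.03,0.03],"rot":[0,0,0],"grip":0.07},
  {"dp":[0,0,0],"rot":[0,0,0],"grip":0.07},
  {"dp":[0,0,0],"rot":[0,0,0],"grip":0.07},
  {"dp":[0,0,0],"rot":[0,0,0],"grip":0.07},
])

```text
clock: 71.8
tcp_pos: [0.4509, -0.4343, 0.2128]
orientation: [2.226, 2.205, 0.004]
contact_force: [-0.2, 0.1, -0.4]
grip_width: 0.07
```

```bash
python3 -c "
from h import *
o=pose();bar();domes()
f=grab('wrist');t=grab('top');s=grab('scene')
for n,g in(('w',f),('t',t),('s',s)):
  hsv=cv2.cvtColor(g['img'],cv2.COLOR_RGB2HSV)
  for nm,lo,hi,z in(('green',(50,90,60),(80,255,255),.025),('blue',(105,130,50),(125,255,255),.161),('yellow',(22,120,90),(35,255,255),.075)):
    m=cv2.inRange(hsv,lo,hi);k,l,st,c=cv2.connectedComponentsWithStats(m)
    for i in range(1,k):
      if st[i,4]>25: print(n,nm,st[i].tolist(),pix2w(g,*c[i],z)[:2].round(3))
# white case tops in top view + dark seams
m=cv2.inRange(cv2.cvtColor(t['img'],cv2.COLOR_RGB2GRAY),0,45);k,l,st,c=cv2.connectedComponentsWithStats(m)
for i in range(1,k):
  if 30<st[i,4]<400: 
    w=pix2w(t,*c[i],.049)[:2]
    if .5<w[0]<.75 and abs(w[1])<.2: print('dark',st[i].tolist(),w.round(4))
"
```

```text
t 71.8 tcp [ 0.4509 -0.4343  0.2128] psi 89.5 z [ 0.008 -0.005 -1.   ] F [-0.2  0.1 -0.4] w 0.07
[179, 216, 73, 33, 384] [215.4 231.7] carrier@.06 [0.016  0.0055] @.13 [0.0591 0.0388]
[0, 258, 7, 10, 43] [  2.1 261.6] carrier@.06 [ 0.3234 -0.4045] @.13 [ 0.337  -0.3317]
[168, 264, 4, 4, 12] [169.4 265.8] carrier@.06 [ 0.1512 -0.0382] @.13 [ 0.1813 -0.0007]
0 []
w green [264, 124, 30, 87, 2473] [ 0.449 -0.404]
w blue [289, 0, 78, 63, 3239] [ 0.329 -0.385]
w yellow [0, 239, 8, 9, 26] [ 0.527 -0.727]
w yellow [0, 257, 29, 76, 1439] [ 0.597 -0.738]
t green [191, 124, 12, 12, 65] [0.734 0.263]
t green [422, 200, 16, 38, 458] [ 0.45  -0.404]
t blue [459, 64, 15, 30, 328] [ 0.81  -0.481]
t blue [190, 122, 8, 7, 46] [0.698 0.25 ]
t blue [335, 226, 7, 7, 46] [ 0.416 -0.114]
t blue [401, 264, 35, 39, 731] [ 0.283 -0.297]
t yellow [445, 64, 13, 30, 301] [ 0.855 -0.49 ]
t yellow [323, 220, 22, 22, 206] [ 0.424 -0.124]
s green [97, 156, 28, 24, 273] [ 0.449 -0.407]
s green [292, 279, 20, 17, 218] [0.71  0.261]
s blue [142, 130, 18, 22, 310] [ 0.438 -0.235]
s blue [189, 141, 8, 24, 99] [ 0.459 -0.097]
s blue [298, 273, 10, 12, 93] [0.767 0.263]
s yellow [182, 159, 26, 16, 174] [ 0.432 -0.116]
dark [278, 120, 8, 16, 46] [0.7282 0.0118]
dark [247, 147, 41, 30, 303] [0.6256 0.0591]
```

```bash
python3 -c "
from h import *
g=grab('scene');a=np.radians(-11.3);C=np.array([.6180,.0215])
hsv=cv2.cvtColor(g['img'],cv2.COLOR_RGB2HSV)
for x in(-.045,-.035,-.02):
  row=''
  for y in np.arange(-.11,.111,.004):
    p=C+[x*np.cos(a)-y*np.sin(a),x*np.sin(a)+y*np.cos(a)];u,v=w2pix(g,[*p,.049]);V=int(hsv[round(v),round(u),2]);S=int(hsv[round(v),round(u),1])
    row+='#' if V<70 else 'W' if V>190 and S<30 else '.'
  print(x,row)
"
```

```text
-0.045 ..WWWWWWWWWWWW...WW...WWWWWWWWW..W.W....WWWWWWWWWWWW....
-0.035 .....####.WWWW.##......###.WWWWW.#.........####WWWWW.#..
-0.02 .....####.WWWW.####....####WWWWW.###.......####.WWWW..##
```

```bash
python3 -c "
from bench import hand_in
print(hand_in())"
```

```text
the job is handed in; nothing more can be done
None
```

The job is done and handed in at about 72 s of the 210 s allowed; `hand_in()` gives no verdict. All three white cases are in the carrier, every dome is pressed, the stylus is hung back up, the bolt is drawn and the rod is on its mat.

**Last checks, from the camera images:**
- **Domes:** no orange was left on any case.
- **Cases:** the black seams sat in line with the bays. The middle case was about 3 mm off centre, against 7 mm allowed. It had shifted about 4 mm during the run and I left it.
- **Bolt:** it was pulled to its stop. Cross-bar at 16 mm and pin at 181 mm in the carrier's x, so about 59 mm drawn against 54 mm needed.
- **Stylus:** the one view after release showed it upright with its collar on the plate. A later top-camera reading still placed it over the hole.
- **Rod:** handle on the mat at (0.449, −0.404).
- **Gripper:** open, about 0.2 m up, touching nothing.

**What went differently:** while I ran the stylus along the first seam, it caught on the second dome and leaned about 15° in the pads. I lifted it, gripped harder and tilted the tool to bring it upright. The other eleven domes, including that one, I pressed one at a time from above, so the ball did not run along the whole seams. The highest force I read while pressing was about 17 N.

The final case check was by image samples only, because I had used all 16 picture views by then.

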